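# Find the full coffee tin and set the grinder by its clicks

## Robot

A 6-joint arm with a two-finger parallel gripper is mounted at the origin on the work surface. World frame = base frame: x ahead of the robot, y to its left, z up, the work surface at z = 0. Lengths are in m, angles in rad, forces in N, time in s.
With the tool pointing down it reaches from about 0.375 to 0.9 m from the base axis. Payload 3.1 kg.
Tool frame: the origin (TCP) lies midway between the tips of the shut fingers; the grasp point (between the pads) lies 19 mm behind it; z points along the fingers, y is the line along which they close (so a half turn about z gives the same grasp; the last joint's range is limited). The gripper opens to 85 mm and grips with 20 to 120 N. Pads are 22 mm wide; open, the fingers measure 114 mm over their backs; the gripper's body (76 mm by 85 mm) begins 54 mm behind the grasp point. The pads swing forward as they close: fully open they stand 13 mm farther back than shut.
Start: joints at [1.129, 0.527, 1.433, -0, 1.181, -0.178], TCP at [0.162, 0.604, 0.203] pointing down, gripper open.
Joint ranges: [-3.08, 3.08], [-0.75, 2.2], [0.22, 2.44], [-1.43, 4.57], [0, 2.65], [-2.85, 2.85]. Speed limits (rad/s): [2.79, 2.79, 3.14, 3.14, 3.14, 3.14].

## Interface

Orientations are given as a unit quaternion [x, y, z, w].
In Python, from station import manip gives the robot as it stands.
- The arm moves only by the tool step_arm, never from a script. Its argument "targets" is text: rows parted by semicolons, each of 4 numbers parted by spaces: the shift along the tool's x, y, z in mm, then the turn about the tool's z in degrees. A call has 1 to 12 rows; each row is the pose to reach, as a shift and turn from the pose commanded when the call began, along the tool's axes at that moment; what a row does not reach only later rows make up. A row lasts 1/10 s, in which the tool goes at most 50 mm and 8.59 degrees, less where a joint would pass 70% of its speed; a pose out of reach is approached as far as the arm can. A call with a gripper value outside its range is refused whole. "gripper" is the closure, from 0 (fully open) to 1 (shut), set as the call begins (left out, the last holds). The fingers move at their own pace and stop on an object; "squeeze" is the grip in N (left out, the last holds). Time passes only in rows, so rows that repeat a pose let the fingers close. It gives the time, the measured TCP pose, the force, the opening and the grip force at its end, in the units of the state.
- manip.sense(): the state, without advancing time (a new reading comes with each control period).
- manip.snapshot(name): name is "scene" or "top" or "wrist"; returns the picture (384x512x3 uint8, red, green, blue); there is no depth.
- manip.get_calibration(name): a dict with "fov_y" (degrees; the focal length in pixels is half the picture's height over the tangent of half this angle, whatever the lens; pixels are square), "cx", "cy" (the principal point, pixels), "extrinsics" (4x4, takes a point from camera to world coordinates); the wrist camera has in their place "tool_from_camera" (4x4, takes a point from camera to tool coordinates, whose origin is the TCP and whose axes are the flange's). Camera axes: x right, y down, z forward; pixel columns grow to the right and rows downward; lengths in m; the calibration is good to about 2 mm. A picture is of the moment at which its call begins: read the wrist's pose just before it. get_calibration takes no time and is no camera call.
- manip.sign_off(): hands the job in; it is judged then, once.
Trained networks look in the newest picture that a camera, given by its name, has taken for a name from the list of things; names that differ only in an ending like _2 or _b are one class to them, and where a whole thing is asked for, a point or a joint stands for the part that bears it (a point fixed in the world has none). Each returns a list of dicts, best first, with "p" (0 to 1); they miss things now and then, are a little off and sometimes report something else, mostly with a low value. They report only what shows in the picture. A call takes as long as a camera call. They do not tell look-alikes from the thing itself.
- manip.recognise(camera, query): "position" ([column, row] in pixels, amid what is visible of it).
- manip.masks_of(camera, query): "pixels" (384x512 bool, what is visible of it) and "position" ([column, row] in pixels, amid what is visible of it).
- manip.mark_of(camera, query): "position" ([column, row] in pixels: a listed point, or the origin of a listed thing).
The state is a dict: "t": time; "q": joint angles; "qd": joint speeds; "tau": joint torques, N m; "tcp_pos": TCP position; "tool_rot": TCP orientation; "force": force on the tool from outside, world axes, zero at the start; "ft_torque": the same for the moment, N m; "finger_gap": opening from 0.0 (shut) to 1.0 (fully open); "gripper_force": force on a finger pad.
Only numpy, scipy, OpenCV 4.12 (cv2) and the standard library are available. Lean on these libraries where they do the work, as an engineer would, in place of code of your own. Each camera call takes 0.05 s, during which the arm holds its last target. There are 200 camera calls.

## Task

One of the two green tins is full of beans, the other nearly empty: lift them in turn to feel which is the heavier, and stand the heavier one on the middle of the round cork mat and the lighter on the middle of the square white tile. Then turn the grinder's dial fully anticlockwise to its stop, come back clockwise exactly four clicks and let go. Do not tip the tins, and leave everything else where it is.

Things in the scene. Friction and masses are not known exactly. Their poses are not given: they have to be found in the camera images.
- tin_a_mid (a point): Closed green tin with a pale band and steel lid, 62 mm in diameter, 110 mm tall, loose, upright on the worktop; point at its centre, 55 mm above its underside; z is its upright axis. It looks like the other tin; one of them (unseen which) weighs at least 1.7 times the other, at most 0.62 kg. They stand at least 110 mm apart, centre to centre.
- tin_b_mid (a point): The other tin, of the same look and size; the point is its centre, 55 mm above its underside; z is its upright axis.
- mat: Round cork mat, 110 mm in diameter, 6 mm thick, fixed on the worktop; origin at the centre of its underside.
- tile: Square white ceramic tile, 110 by 110 mm, 6 mm thick, fixed on the worktop; origin at the centre of its underside. The mat and the tile may be in each other's place.
- grinder: Black coffee grinder, fixed, 160 mm wide; origin at the centre of its underside, x to its rear, z up. Its front is a sloping aluminium face, 146 mm square, its normal leaning 35 degrees from vertical towards -x; the face's centre, under the dial, is 50 mm in front of the origin, 115 mm above the worktop. An amber box 50 mm high juts out below the face to 143 mm in front of the origin.
- dial_grip (a point): The dial in the middle of the sloping face: black disc, 88 mm across, 10 mm thick, with a grey bar across it to grip, 76 mm long, 16 mm wide, 43 mm high above the disc. Point on the dial's axis inside the bar, 25 mm above the disc, 18 mm below the bar's top. z: the dial's axis, out of the face, 35 degrees from vertical; x: along the bar to its white pointer end, turns with the dial; y: across the bar.
- hopper_top (a point): Centre of the top of the grinder's bean hopper behind the sloping face: fixed, amber with a round black lid 84 mm across, its top 217 mm above the worktop, 70 mm behind the grinder's origin. An obstacle only.
- dial (a joint): Dial angle, rad: 0 at the anticlockwise stop (pointer at the red dot, 60 degrees anticlockwise of straight up the face), growing clockwise seen facing the dial, to 2.1 at the other stop. Clicks (sprung detents) every 0.30 rad from 0, each with a dot; between them the dial is pulled to the nearer with up to 0.15 N m, so let go it lies in a click. It starts in one of clicks two to five.
- moka: Aluminium stovetop coffee pot, 165 mm tall, 90 mm wide, with a black handle reaching 85 mm to its x; loose; leave it alone. Origin at the centre of its underside.
- flask: Blue drinking flask with a steel cap, 68 mm in diameter, 210 mm tall; loose; leave it alone. Origin at the centre of its underside.
- mug: White mug, 76 mm in diameter, 88 mm tall, handle to its y; loose; leave it alone. Origin at the centre of its underside.
- jar_a: Amber spice jar with a black cap, 44 mm in diameter, 95 mm tall; loose; leave it alone. Origin at the centre of its underside.
- jar_b: Brown-red spice jar with a black cap, 44 mm in diameter, 95 mm tall; loose; leave it alone. Origin at the centre of its underside.
Mind the look-alikes: they are no part of the job. Leave any turquoise look-alike of the part that bears tin_a_mid alone.

How it is judged:
On the way, in this order (a step that is already met when the one before it is completed fails the run):
1. the heavier tin stands on the cork mat and the lighter on the white tile, both let go (((horizontal distance between tin_a_mid and mat below 0.03 m and height (world z) of tin_a_mid between 0.056 and 0.066 m and angle between each of tin_a_mid, tin_b_mid's own z axis and vertical below 0.1 rad and horizontal distance between tin_b_mid and tile below 0.03 m and height (world z) of tin_b_mid between 0.056 and 0.066 m and contact force between tin_a and mat above 3.2 N and contact force between tin_b and tile below 3.2 N) or (horizontal distance between tin_b_mid and mat below 0.03 m and height (world z) of tin_b_mid between 0.056 and 0.066 m and angle between each of tin_b_mid, tin_a_mid's own z axis and vertical below 0.1 rad and horizontal distance between tin_a_mid and tile below 0.03 m and height (world z) of tin_a_mid between 0.056 and 0.066 m and contact force between tin_b and mat above 3.2 N and contact force between tin_a and tile below 3.2 N)) and contact force between the fingers and tin_a below 0.1 N and contact force between the fingers and tin_b below 0.1 N), for 0.2 s.
2. the dial has been turned back to its anticlockwise stop (value of joint dial below 0.1 rad), for 0.1 s.
At the end, for the whole second after the job is handed in: The heavier tin (the one that loads the mat with over 3.2 N) stands upright and at rest on the cork mat and the lighter on the white tile, each with its centre within 30 mm of the middle; the dial lies in the fourth click from its anticlockwise stop (1.2 rad, within 0.09) (((horizontal distance between tin_a_mid and mat below 0.03 m and height (world z) of tin_a_mid between 0.056 and 0.066 m and angle between each of tin_a_mid, tin_b_mid's own z axis and vertical below 0.1 rad and horizontal distance between tin_b_mid and tile below 0.03 m and height (world z) of tin_b_mid between 0.056 and 0.066 m and contact force between tin_a and mat above 3.2 N and contact force between tin_b and tile below 3.2 N) or (horizontal distance between tin_b_mid and mat below 0.03 m and height (world z) of tin_b_mid between 0.056 and 0.066 m and angle between each of tin_b_mid, tin_a_mid's own z axis and vertical below 0.1 rad and horizontal distance between tin_a_mid and tile below 0.03 m and height (world z) of tin_a_mid between 0.056 and 0.066 m and contact force between tin_b and mat above 3.2 N and contact force between tin_a and tile below 3.2 N)) and value of joint dial between 1.11 and 1.29 rad and linear speed of each of tin_a, tin_b below 0.02 m/s); the robot touches nothing.
It fails at once if a tin is tipped over (more than 35 degrees) (angle between any of tin_a_mid, tin_b_mid's own z axis and vertical above 0.61 rad).
It fails at once if another thing on the worktop is shifted by more than 40 mm (distance of any of moka, flask, mug, jar_a, jar_b from where it was at the start of the episode above 0.04 m).
It also fails if it takes over 72 s, if anything falls off the work surface, if the arm or the gripper's body presses on something with over 40 N, if the wrist force passes 120 N, or if a joint passes its speed limit or range.

## Working session

There is one attempt and no reset: what is moved stays moved. The work goes in short steps, Python scripts to look and compute and a tool call to move; the robot and the scene stay as the last step left them, time stands still between calls to the robot, and variables do not carry over. Pictures are saved under pics/ and viewed, at most 10 in all, crops included, and the job is handed in when it is done.

Besides the shell and the picture viewer there is one more tool, called after "Request:" by a JSON object that holds its "method" and its "body". step_arm: Moves the arm, as the interface text tells. Its arguments: {"type":"object","properties":{"targets":{"type":"string"},"gripper":{"type":"number"},"squeeze":{"type":"number"}},"required":["targets"]}

```bash
mkdir -p pics; ls; cat > h.py <<'E'
import numpy as np, cv2
from station import manip
from scipy.spatial.transform import Rotation as R
def cal(n, st=None):
    c=manip.get_calibration(n); f=192/np.tan(np.radians(c["fov_y"])/2)
    if n=="wrist":
        st=st or manip.sense(); T=np.eye(4); T[:3,:3]=R.from_quat(st["tool_rot"]).as_matrix(); T[:3,3]=st["tcp_pos"]
        E=T@np.array(c["tool_from_camera"])
    else: E=np.array(c["extrinsics"])
    return f,c["cx"],c["cy"],E
def ray(C,p):
    f,cx,cy,E=C; d=E[:3,:3]@np.array([(p[0]-cx)/f,(p[1]-cy)/f,1]); return E[:3,3],d/np.linalg.norm(d)
def atz(C,p,z):
    o,d=ray(C,p); return o+d*(z-o[2])/d[2]
def proj(C,P):
    f,cx,cy,E=C; q=E[:3,:3].T@(np.array(P)-E[:3,3]); return np.array([cx+f*q[0]/q[2],cy+f*q[1]/q[2]])
def tri(obs):
    A=np.zeros((3,3));b=np.zeros(3)
    for C,p in obs:
        o,d=ray(C,p);M=np.eye(3)-np.outer(d,d);A+=M;b+=M@o
    X=np.linalg.solve(A,b)
    return X,[float(np.linalg.norm((np.eye(3)-np.outer(ray(C,p)[1],ray(C,p)[1]))@(X-ray(C,p)[0]))) for C,p in obs]
def save(n,im): cv2.imwrite("pics/"+n+".png",cv2.cvtColor(im,cv2.COLOR_RGB2BGR))
E
python3 - <<'E'
from h import *
np.set_printoptions(precision=3,suppress=True)
for n in("scene","top","wrist"):
    im=manip.snapshot(n); save(n+"0",im); C=cal(n); print(n,C[0],C[3])
s=np.vstack([cv2.imread("pics/scene0.png"),]); t=cv2.imread("pics/top0.png")
for n in("scene","top"):
    for q in("tin_a_mid","mat","tile","dial_grip","grinder","hopper_top","moka","flask","mug","jar_a"):
        print(n,q,[(np.round(d["position"]).astype(int).tolist(),round(d["p"],2)) for d in manip.mark_of(n,q)])
print(manip.sense())
E
```

```text
pics
scene 347.5533912889385 [[ 0.185  0.86  -0.476  0.948]
 [ 0.983 -0.163  0.088 -0.104]
 [-0.002 -0.484 -0.875  0.858]
 [ 0.     0.     0.     1.   ]]
top 410.2014851602407 [[ 0.024 -0.985  0.171  0.326]
 [-1.    -0.021  0.02  -0.05 ]
 [-0.016 -0.171 -0.985  1.312]
 [ 0.     0.     0.     1.   ]]
wrist 324.9018418192984 [[ 0.26   0.927  0.269  0.093]
 [ 0.966 -0.25  -0.072  0.622]
 [ 0.     0.279 -0.96   0.373]
 [ 0.     0.     0.     1.   ]]
scene tin_a_mid [([179, 137], 0.97), ([152, 206], 0.74), ([183, 172], 0.66), ([146, 154], 0.66), ([221, 140], 0.59)]
scene mat [([262, 238], 0.94)]
scene tile []
scene dial_grip [([347, 148], 0.76)]
scene grinder [([353, 198], 0.87), ([129, 200], 0.48)]
scene hopper_top [([399, 179], 0.85)]
scene moka [([308, 272], 0.81)]
scene flask [([244, 284], 0.8)]
scene mug [([115, 276], 0.87)]
scene jar_a [([125, 199], 0.82), ([123, 226], 0.6), ([169, 239], 0.56)]
top tin_a_mid [([311, 222], 0.97), ([342, 196], 0.76), ([317, 265], 0.67), ([282, 253], 0.66), ([345, 253], 0.58)]
top mat [([258, 166], 0.85), ([366, 193], 0.17)]
top tile [([259, 212], 0.9)]
top dial_grip [([173, 192], 0.86)]
top grinder [([174, 179], 0.78)]
top hopper_top [([152, 145], 0.9)]
top moka [([226, 128], 0.82)]
top flask [([278, 126], 0.92)]
top mug [([373, 157], 0.78)]
top jar_a [([365, 224], 0.66), ([369, 197], 0.6)]
{'t': 1.15, 'q': array([ 1.129,  0.527,  1.433,  0.   ,  1.181, -0.178]), 'qd': array([ 0.002,  0.001, -0.001,  0.   ,  0.   , -0.001]), 'tau': array([  0.001, -44.234, -17.842,  -0.   ,   0.001,   0.   ]), 'tcp_pos': array([0.162, 0.604, 0.203]), 'tool_rot': array([ 0.131,  0.991,  0.   , -0.   ]), 'force': array([ 0.474,  0.078, -0.127]), 'ft_torque': array([0.013, 0.036, 0.006]), 'gripper_force': 0.0, 'finger_gap': 0.9992579517513654}
```

View pics/scene0.png

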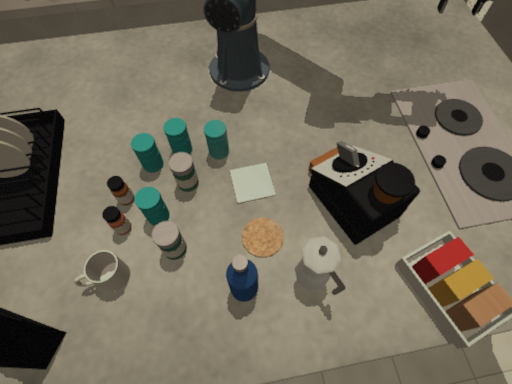

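View pics/top0.png

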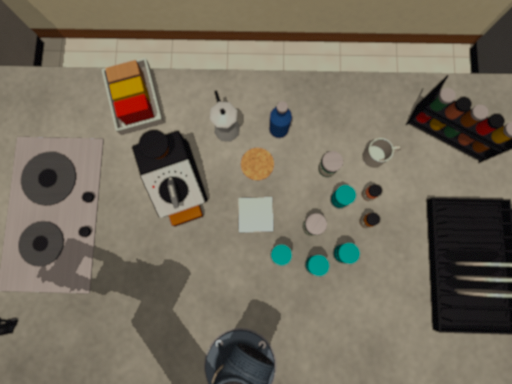

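Scene picture: pale-banded tins with steel lids sit at about (183,172) and (169,239). Turquoise look-alikes are at (147,153), (177,137), (217,139) and (152,206). In the top picture the steel lids are at (316,223) and (332,162), and the turquoise ones are at (282,255), (318,265), (347,253) and (344,195). Jars in the scene view, about (120,190) and (116,220), are also not wanted. I choose the two steel-lidded banded tins and will check them in a crop.

```bash
python3 - <<'E'
from h import *
np.set_printoptions(precision=3,suppress=True)
S=cal("scene");T=cal("top")
a=cv2.imread("pics/scene0.png")[110:260,95:245];b=cv2.imread("pics/top0.png")[135:285,255:405]
c=cv2.imread("pics/top0.png")[125:235,120:230]
cv2.imwrite("pics/crop1.png",np.hstack([cv2.resize(x,(400,400),interpolation=cv2.INTER_CUBIC) for x in(a,b)]))
cv2.imwrite("pics/crop2.png",cv2.resize(c,(550,550),interpolation=cv2.INTER_CUBIC))
for p in [(316,223),(332,162),(282,255),(318,265),(347,253),(344,195)]:
    X=atz(T,p,.11); print(p,X,proj(S,X))
for nm,p,q in (("mat",(262,238),(258,165)),("dial",(347,148),(173,192)),("tinA?",(183,172),(316,225)),("hop",(399,179),(152,145)),("moka",(308,272),(226,128)),("flask",(244,284),(278,126)),("mug",(115,276),(373,157))):
    print(nm,*tri([(S,p),(T,q)]))
print("tile",atz(T,(257,214.5),.006),"jars",atz(T,(371,219),.095),atz(T,(374,191),.095))
for n in("scene","top"):
  for q in("tin_a_mid","mat","tile","mug"):
    for d in manip.masks_of(n,q):
      y,x=np.nonzero(d["pixels"]); print(n,q,round(d["p"],2),x.mean().round(1),y.mean().round(1),x.min(),x.max(),y.min(),y.max())
E
```

```text
(316, 223) [ 0.425 -0.214  0.11 ] [181.181 161.039]
(332, 162) [ 0.608 -0.262  0.11 ] [166.382 229.691]
(282, 255) [ 0.33  -0.116  0.11 ] [214.567 126.927]
(318, 265) [ 0.305 -0.219  0.11 ] [175.793 125.182]
(347, 253) [ 0.341 -0.302  0.11 ] [145.313 140.22 ]
(344, 195) [ 0.509 -0.296  0.11 ] [149.854 194.841]
mat [ 0.623 -0.039 -0.015] [6.521482492381379e-05, 6.52148249238518e-05]
dial [0.499 0.197 0.162] [0.0019280032320354835, 0.0019280032320354056]
tinA? [ 0.423 -0.22   0.056] [0.0007609215622427396, 0.0007609215622428347]
hop [0.626 0.26  0.205] [0.0031960898926544005, 0.0031960898926543337]
moka [0.74  0.062 0.005] [0.00752409693894892, 0.007524096938948899]
flask [ 0.744 -0.104  0.028] [0.002022462571509083, 0.0020224625715090936]
mug [ 0.656 -0.418 -0.008] [0.0013843422502229027, 0.001384342250222827]
tile [ 0.456 -0.04   0.006] jars [ 0.442 -0.378  0.095] [ 0.526 -0.389  0.095]
scene tin_a_mid 0.89 151.5 205.3 134 170 186 225
scene tin_a_mid 0.81 184.0 171.8 169 198 153 191
scene tin_a_mid 0.78 147.5 152.4 131 163 133 172
scene tin_a_mid 0.77 178.0 135.7 164 192 118 153
scene tin_a_mid 0.74 216.7 138.9 204 228 120 159
scene mat 0.76 262.7 236.6 242 283 217 257
scene tile 0.91 252.3 183.1 230 275 164 202
scene tile 0.47 361.7 189.3 309 419 142 244
scene mug 0.94 104.2 272.0 76 129 252 291
top tin_a_mid 0.79 280.9 254.1 271 291 244 265
top tin_a_mid 0.76 343.0 195.9 330 356 184 208
top tin_a_mid 0.68 314.4 224.3 302 327 213 235
top tin_a_mid 0.59 345.9 253.0 332 359 243 263
top tin_a_mid 0.58 316.9 264.9 305 329 255 275
top tin_a_mid 0.35 279.8 120.6 269 291 102 138
top mat 0.71 256.9 163.7 241 273 148 180
top tile 0.68 255.1 214.0 237 272 196 232
top tile 0.59 330.0 163.6 318 342 151 176
top tile 0.43 378.0 151.9 362 399 138 166
top mug 0.6 377.9 152.1 362 399 138 167
```

View pics/crop1.png

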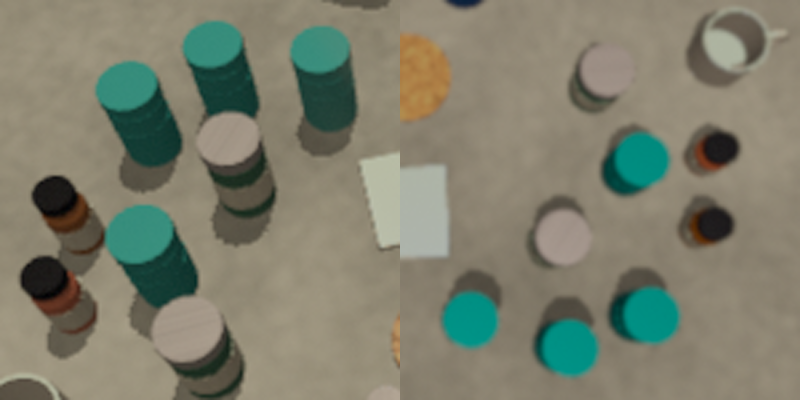

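View pics/crop2.png

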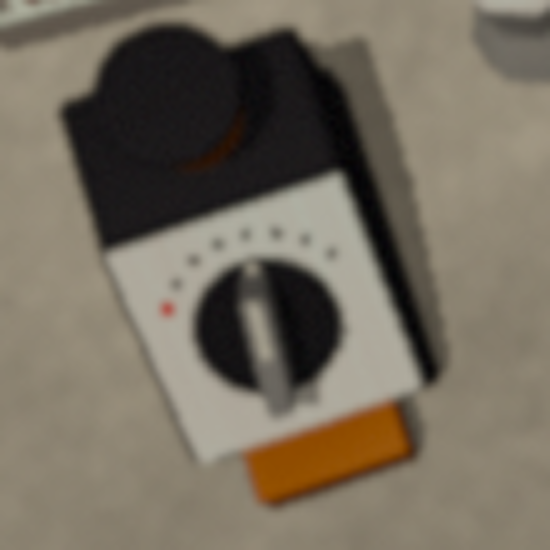

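The crop confirms it: the steel-lidded, pale-banded tins have lid centres at top (316,224) and (332,161), and the rest are plain turquoise. The dial crop shows the pointer near the third or fourth dot. I move to a view above the nearer tin.

Request:
{"method": "step_arm", "body": {"targets": "-380 -419 0 0;-380 -419 0 0;-380 -419 0 0;-380 -419 0 0;-380 -419 0 0;-380 -419 0 0;-380 -419 0 0;-380 -419 0 0;-380 -419 0 0;-380 -419 0 0;-380 -419 0 0;-380 -419 0 0", "gripper": 0}}

```text
t: 2.75
tcp_pos: [0.4236, 0.0963, 0.2036]
tool_rot: [0.133, 0.991, -0.0, 0.002]
force: [0.2, 0.1, -0.1]
finger_gap: 0.999
gripper_force: 0.0
```

Request:
{"method": "step_arm", "body": {"targets": "-83 -305 0 0;-83 -305 0 0;-83 -305 0 0;-83 -305 0 0;-83 -305 0 0;-83 -305 0 0;-83 -305 0 0;-83 -305 0 0;-83 -305 0 0"}}

```text
t: 3.65
tcp_pos: [0.4208, -0.2149, 0.2028]
tool_rot: [0.131, 0.991, 0.001, -0.001]
force: [-0.3, 0.9, -1.1]
finger_gap: 0.997
gripper_force: 0.0
```

```bash
cat >> h.py <<'E'
def totool(P,st=None):
    st=st or manip.sense(); return (R.from_quat(st["tool_rot"]).inv().apply(np.array(P)-st["tcp_pos"])*1000).round(1)
E
python3 - <<'E'
from h import *
np.set_printoptions(precision=3,suppress=True)
C=cal("wrist"); im=manip.snapshot("wrist"); save("w1",im)
for q in("tin_a_mid","tile"):
  for d in manip.mark_of("wrist",q): print(q,round(d["p"],2),np.round(d["position"],1), atz(C,d["position"],.055 if q[1]=='i' and q[2]=='n' else .0))
S=cal("scene");T=cal("top")
print("tin1 lid",*tri([(S,(181.2,161.2)),(T,(316,223.5))]),"tin2 lid",*tri([(S,(165.2,232.8)),(T,(332,161))]))
print("mat top",*tri([(S,(262.7,236.6)),(T,(256.9,163.7))]),"tile top",*tri([(S,(252.3,183.1)),(T,(255.1,214))]))
for P in((.424,-.217,.11),(.424,-.217,.0)): print("expect",proj(C,P))
E
```

```text
tin_a_mid 0.85 [199.9 273. ] [ 0.512 -0.3    0.055]
tile 0.71 [412.8 154.1] [ 0.458 -0.034  0.   ]
tin1 lid [ 0.424 -0.214  0.107] [9.33742636878052e-06, 9.337426368843905e-06] tin2 lid [ 0.613 -0.264  0.104] [0.0016256315937755903, 0.0016256315937756493]
mat top [ 0.624 -0.037 -0.003] [0.0009425037255391269, 0.0009425037255391388] tile top [ 0.459 -0.035 -0.004] [0.001231748684623161, 0.0012317486846231678]
expect [251.655 193.08 ]
expect [252.08  167.264]
```

View pics/w1.png

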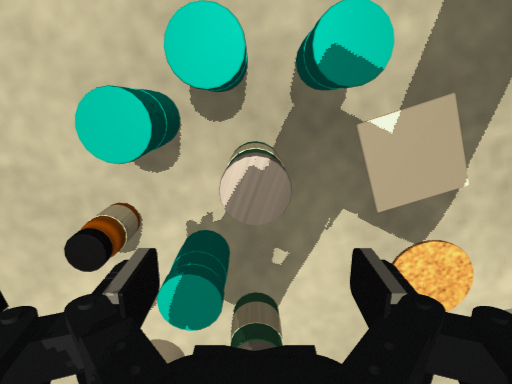

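The wrist picture shows the banded tin's lid at (255,188), right under the tool. The tile is at about (413,154) and the second tin is at (257,310). Now I descend and grip.

Request:
{"method": "step_arm", "body": {"targets": "0 1 50 0;0 1 100 0;0 1 135 0;0 1 152 0;0 1 152 0;0 1 152 0"}}

```text
t: 4.4
tcp_pos: [0.4219, -0.2141, 0.0513]
tool_rot: [0.13, 0.991, 0.0, -0.0]
force: [0.6, -0.3, 1.2]
finger_gap: 1.001
gripper_force: 0.0
```

Request:
{"method": "step_arm", "body": {"targets": "0 0 0 0;0 0 0 0;0 0 0 0;0 0 0 0;0 0 0 0;0 0 0 0;0 0 0 0", "gripper": 1, "squeeze": 35}}

```text
t: 5.1
tcp_pos: [0.4226, -0.2153, 0.0527]
tool_rot: [0.131, 0.991, -0.001, 0.001]
force: [0.9, 2.2, 6.3]
finger_gap: 0.714
gripper_force: 37.2
```

Request:
{"method": "step_arm", "body": {"targets": "0 0 -20 0;0 0 -50 0;0 0 -50 0;0 0 -50 0;0 0 -50 0;0 0 -50 0"}}

```text
t: 5.7
tcp_pos: [0.4207, -0.2142, 0.0999]
tool_rot: [0.131, 0.991, 0.001, -0.001]
force: [-0.2, 0.2, -5.3]
finger_gap: 0.71
gripper_force: 41.8
```

```bash
python3 - <<'E'
from h import *
s=manip.sense(); print(s["force"],s["gripper_force"],totool((.458,-.035,.056+.001),s))
E
```

```text
[-0.16614828  0.21953295 -5.3482632 ] 41.756020188331604 [ 10.5 182.7  43.2]
```

The lift force is 5.3 N, so this is the heavy tin (the light one must be under 3.2 N). It goes to the mat.

Request:
{"method": "step_arm", "body": {"targets": "-38 56 0 0;-75 111 0 0;-112 167 0 0;-135 200 0 0;-149 222 0 0;-149 222 0 0;-149 222 0 0;-149 222 0 0"}}

```text
t: 6.5
tcp_pos: [0.6215, -0.0387, 0.0992]
tool_rot: [0.13, 0.991, -0.0, -0.002]
force: [-1.0, -0.4, -4.7]
finger_gap: 0.708
gripper_force: 41.8
```

```bash
python3 - <<'E'
from h import *
np.set_printoptions(precision=3,suppress=True)
s=manip.sense(); print(s["force"],s["tcp_pos"],totool((.623,-.038,.0588),s))
C=cal("wrist",s); save("w2",manip.snapshot("wrist"))
T=cal("top"); save("t2",manip.snapshot("top"))
for q in ("mat",):
  for n,K in(("wrist",C),("top",T)):
    for d in manip.mark_of(n,q): print(n,q,round(d["p"],2),atz(K,d["position"],0))
a=cv2.imread("pics/w2.png"); cv2.imwrite("pics/w2b.png",a[:300])
E
```

```text
[-0.95  -0.361 -4.718] [ 0.622 -0.039  0.099] [-1.4  1.1 40.4]
top mat 0.53 [ 0.627 -0.041  0.   ]
```

View pics/w2b.png

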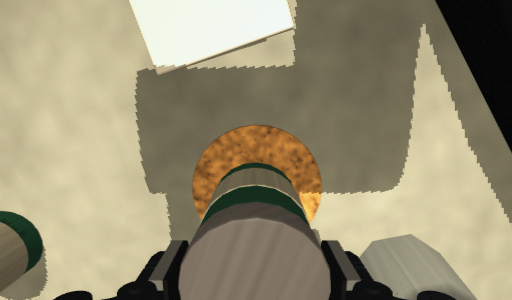

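The cork mat is centred at about (258,188), under the tin and left-right symmetric with it. I lower the tin.

Request:
{"method": "step_arm", "body": {"targets": "-1 1 20 0;-1 1 33 0;-1 1 39 0;-1 1 41 0;-1 1 41 0"}}

```text
t: 7.2
tcp_pos: [0.6244, -0.0388, 0.0601]
tool_rot: [0.131, 0.991, -0.0, 0.0]
force: [-0.0, -0.2, -4.8]
finger_gap: 0.714
gripper_force: 41.9
```

```bash
python3 - <<'E'
from h import *
s=manip.sense();S2=dict(s); s2=s
# mat centre from w2 picture, pose then
st={"tcp_pos":np.array([.6215,-.0387,.0992]),"tool_rot":[.13,.991,0,-.002]}
print(s["force"],s["tcp_pos"],atz(cal("wrist",st),(258,188),.006))
E
```

```text
[-0.03058633 -0.17798603 -4.78777327] [ 0.62440525 -0.03880409  0.06009181] [ 0.62163123 -0.03460887  0.006     ]
```

Request:
{"method": "step_arm", "body": {"targets": "2 3 1 0;2 3 2 0;2 3 3 0;2 3 3 0"}}

```text
t: 7.6
tcp_pos: [0.6238, -0.0347, 0.0591]
tool_rot: [0.131, 0.991, 0.0, 0.001]
force: [-2.1, 0.5, 5.4]
finger_gap: 0.716
gripper_force: 42.9
```

Request:
{"method": "step_arm", "body": {"targets": "0 0 0 0;0 0 0 0;0 0 0 0;0 0 0 0;0 0 -50 0;0 0 -100 0;0 0 -125 0", "gripper": 0}}

```text
t: 8.3
tcp_pos: [0.6256, -0.0357, 0.186]
tool_rot: [0.131, 0.991, -0.0, 0.003]
force: [0.1, 0.2, 0.1]
finger_gap: 0.996
gripper_force: 0.0
```

Request:
{"method": "step_arm", "body": {"targets": "-35 -111 -10 0;-47 -150 -15 0;-47 -222 -15 0;-47 -222 -15 0;-47 -222 -15 0;-47 -222 -15 0;-47 -222 -15 0"}}

```text
t: 9.0
tcp_pos: [0.6105, -0.2621, 0.1966]
tool_rot: [0.132, 0.991, 0.001, -0.0]
force: [-0.4, -0.0, -0.5]
finger_gap: 0.995
gripper_force: 0.0
```

```bash
python3 - <<'E'
from h import *
np.set_printoptions(precision=3,suppress=True)
s=manip.sense();C=cal("wrist",s); save("w3",manip.snapshot("wrist")); print(s["tcp_pos"],s["force"])
for P in((.612,-.263,.11),): print("expect",proj(C,P))
for d in manip.mark_of("wrist","tin_a_mid"): print(round(d["p"],2),np.round(d["position"]),atz(C,d["position"],.055))
E
```

```text
[ 0.61  -0.262  0.197] [-0.422 -0.033 -0.514]
expect [252.516 192.813]
0.55 [490. 128.] [ 0.624 -0.033  0.055]
```

View pics/w3.png

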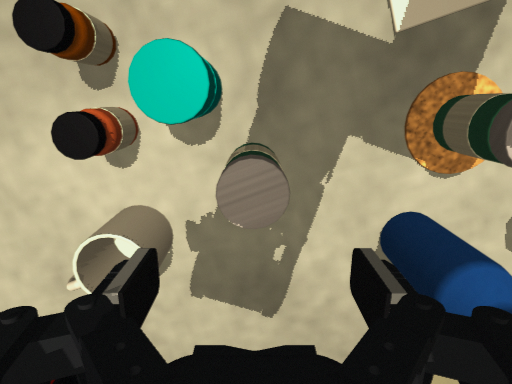

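The steel-lidded tin's lid is at (253,192), as predicted, and the heavy tin stands well within the mat at (462,122). I grip the second tin.

Request:
{"method": "step_arm", "body": {"targets": "-2 0 50 0;-2 0 100 0;-2 0 130 0;-2 0 146 0;-2 0 146 0;-2 0 146 0"}}

```text
t: 9.7
tcp_pos: [0.6142, -0.262, 0.0522]
tool_rot: [0.13, 0.991, -0.0, 0.001]
force: [-1.0, -0.2, 0.5]
finger_gap: 1.0
gripper_force: 0.0
```

Request:
{"method": "step_arm", "body": {"targets": "0 0 0 0;0 0 0 0;0 0 0 0;0 0 0 0;0 0 0 0;0 0 0 0;0 0 0 0", "gripper": 1, "squeeze": 30}}

```text
t: 10.4
tcp_pos: [0.6145, -0.2632, 0.0536]
tool_rot: [0.131, 0.991, -0.001, 0.002]
force: [-0.1, 0.3, 6.2]
finger_gap: 0.715
gripper_force: 32.3
```

Request:
{"method": "step_arm", "body": {"targets": "0 0 -20 0;0 0 -50 0;0 0 -80 0;0 0 -80 0;0 0 -80 0;0 0 -80 0"}}

```text
t: 11.0
tcp_pos: [0.6116, -0.2615, 0.1295]
tool_rot: [0.131, 0.991, 0.001, -0.002]
force: [-0.2, -0.3, -1.7]
finger_gap: 0.712
gripper_force: 33.7
```

```bash
python3 - <<'E'
from h import *
s=manip.sense(); print(s["force"],s["gripper_force"],s["tcp_pos"],totool((.458,-.035,.056+.001),s))
T=cal("top")
manip.snapshot("top"); 
for d in manip.mark_of("top","tile"): print(d["p"],d["position"],atz(T,d["position"],0))
E
```

```text
[-0.21590162 -0.25419905 -1.66584224] 33.665823340415955 [ 0.6115928  -0.26149647  0.12947126] [206.9 178.7  73.3]
```

It reads 1.7 N, so it is the light one and goes to the tile.

Request:
{"method": "step_arm", "body": {"targets": "37 32 0 0;75 65 0 0;112 97 0 0;150 130 0 0;187 162 0 0;207 179 0 0;207 179 20 0;207 179 45 0;207 179 62 0;207 179 70 0;207 179 72 0;207 179 72 0"}}

```text
t: 12.3
tcp_pos: [0.4587, -0.0361, 0.0593]
tool_rot: [0.131, 0.991, -0.0, -0.001]
force: [-1.5, -1.7, 3.1]
finger_gap: 0.718
gripper_force: 34.2
```

Request:
{"method": "step_arm", "body": {"targets": "0 0 1 0;0 0 2 0;0 0 3 0;0 0 3 0"}}

```text
t: 12.7
tcp_pos: [0.4587, -0.0361, 0.059]
tool_rot: [0.131, 0.991, -0.001, -0.0]
force: [-8.2, -2.1, 31.0]
finger_gap: 0.713
gripper_force: 36.7
```

Request:
{"method": "step_arm", "body": {"targets": "0 0 0 0;0 0 0 0;0 0 0 0;0 0 0 0;0 0 -50 0;0 0 -100 0;0 0 -150 0;0 0 -195 0", "gripper": 0}}

```text
t: 13.5
tcp_pos: [0.4594, -0.0355, 0.2529]
tool_rot: [0.131, 0.991, 0.0, 0.0]
force: [1.7, -0.6, 0.8]
finger_gap: 1.005
gripper_force: 0.0
```

Request:
{"method": "step_arm", "body": {"targets": "13 48 0 0;26 95 0 0;40 143 0 0;49 183 0 0;49 183 0 0;49 183 0 0;49 183 0 0", "gripper": 1}}

```text
t: 14.2
tcp_pos: [0.4595, 0.153, 0.2506]
tool_rot: [0.131, 0.991, -0.0, -0.0]
force: [-1.2, -0.8, 0.2]
finger_gap: -0.001
gripper_force: 0.0
```

```bash
python3 - <<'E'
from h import *
np.set_printoptions(precision=4,suppress=True)
s=manip.sense();C=cal("wrist",s); save("w4",manip.snapshot("wrist")); print(s["tcp_pos"],s["tool_rot"])
for q in("dial_grip","hopper_top","tin_a_mid","grinder"):
  for d in manip.mark_of("wrist",q): print(q,round(d["p"],2),np.round(d["position"],1))
T=cal("top");save("t4",manip.snapshot("top"))
E
```

```text
[0.4595 0.153  0.2506] [ 0.1313  0.9913 -0.0004 -0.0005]
dial_grip 0.74 [318.9 210.2]
grinder 0.75 [324.4 215.1]
grinder 0.6 [315.8 210. ]
```

View pics/w4.png

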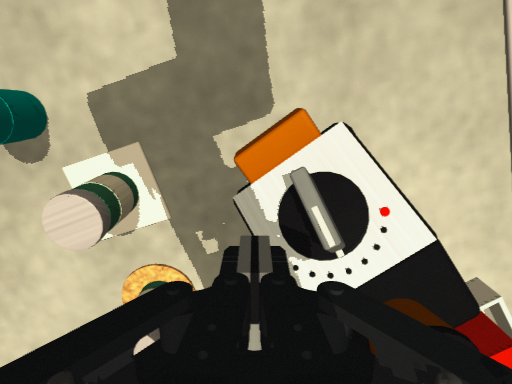

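View pics/t4.png

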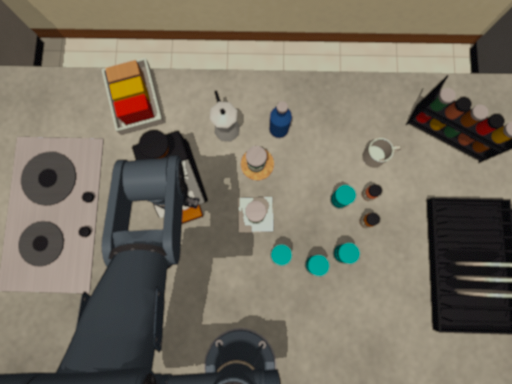

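Both tins stand central on their pads: tile tin at top (256,210), mat tin at (257,157). In the wrist view the red dot is at (384,211). The dots run (384,230), (376,247), (364,262), (348,271), (330,275), (312,274), (295,267), and the bar lies from (300,172) to (340,254). Next I fit the grinder pose and plan pushes with the closed fingertips.

```bash
cat > g.py <<'E'
from h import *
from scipy.optimize import least_squares,brentq
np.set_printoptions(precision=4,suppress=True)
c,s_=np.cos(np.radians(35)),np.sin(np.radians(35))
def frame(g):
    x,y,yaw=g[:3]; X=np.array([np.cos(yaw),np.sin(yaw),0]);Y=np.array([-X[1],X[0],0]);Z=np.array([0,0,1.])
    return np.array([x,y,.115]),c*X+s_*Z,-Y,-s_*X+c*Z,X,Y   # face centre,u,r,n
def pt(g,a,b,n): F,u,r,N,_,_=frame(g); return F+a*u+b*r+n*N
def dial(th): return th-np.pi/3
E
cat > fit.py <<'E'
from g import *
st={"tcp_pos":np.array([.4595,.153,.2506]),"tool_rot":[.1313,.9913,-.0004,-.0005]}
C=cal("wrist",st)
dots=[(384,211),(384,230),(376,247),(364,262),(348,271),(330,275),(312,274),(295,267)]
cor=[((-.073,.073),(233,200)),((-.073,-.073),(342,122)),((.073,-.073),(437,240))]
def res(g):
    e=[proj(C,pt(g,g[3]*np.cos(.3*i-np.pi/3),g[3]*np.sin(.3*i-np.pi/3),0))-d for i,d in enumerate(dots)]
    e+=[proj(C,pt(g,a,b,0))-p for (a,b),p in cor]
    return np.ravel(e)
r=least_squares(res,[.499,.197,.35,.055]); g=r.x; print(g,np.degrees(g[2]));print(r.fun.reshape(-1,2).round(1).tolist())
np.save("g.npy",g)
for th in(.6,.9,1.2,1.5):
    f=dial(th);P=lambda a,n:proj(C,pt(g,a*np.cos(f),a*np.sin(f),n)).round()
    print(th,P(.038,.053),P(-.038,.053),"grip",P(0,.035))
E
python3 fit.py
```

```text
[0.5163 0.2091 0.3621 0.0575] 20.74918954439046
[[-0.1, 1.4], [-1.1, 0.5], [-0.0, 0.6], [-0.1, -0.4], [0.1, 0.3], [0.2, 0.5], [0.2, 0.2], [0.8, 0.8], [-2.1, -1.2], [0.4, -1.4], [1.3, -1.1]]
0.6 [354. 230.] [277. 186.] grip [317. 210.]
0.9 [345. 241.] [285. 176.] grip [317. 210.]
1.2 [333. 248.] [296. 169.] grip [317. 210.]
1.5 [319. 252.] [308. 165.] grip [317. 210.]
```

```bash
cat > plan.py <<'E'
from g import *
g=np.load("g.npy");F,u,r,N,X,Y=frame(g)
# stick: 22 mm along grinder Y (tool x), 28 mm along grinder X, from TCP up
HX=.014
pts=np.array([(a,b,z) for a in(-.011,0,.011) for b in(-HX,0,HX) for z in np.linspace(0,.06,31)])
pts=pts[:,:1]*Y+pts[:,1:2]*X+pts[:,2:]*np.array([0,0,1])
def dc(P,f):
    d=P-F; a,b,n=d@u,d@r,d@N
    return np.array([a*np.cos(f)+b*np.sin(f), -a*np.sin(f)+b*np.cos(f), n]).T  # xd, side(+ = clockwise side), n
def gap(tcp,f,sgn):
    q=dc(tcp+pts,f); m=(abs(q[:,0])<.038)&(q[:,2]<.053)
    return (sgn*q[m,1]).min()-.008 if m.any() else .05
def tcpat(f,sgn,xd,n,g0=0.):
    w=lambda y: F+ (xd*np.cos(f)-y*sgn*np.sin(f))*u+(xd*np.sin(f)+y*sgn*np.cos(f))*r+n*N
    y=brentq(lambda y:gap(w(y),f,sgn)-g0,.0,.06); return w(y)
def turned(P,st):
    return totool(P,st)
E
cat > p1.py <<'E'
from plan import *
st=manip.sense()
th=np.degrees(np.arctan2(Y[1],Y[0])); tx=R.from_quat(st["tool_rot"]).as_matrix()[:,0]
print("turn needed", np.degrees(np.arctan2(tx[1],tx[0]))-th, "q6",st["q"])
for sgn,xd,n,ths in((1,.026,.03,(1.2,1.0,.8,.6,.4,.2,0,-.1)),(-1,.026,.03,(0,.2,.4,.6,.8,1.0,1.1,1.2))):
    for t in ths:
        f=dial(t);P=tcpat(f,sgn,xd,n);q=dc(P+pts,f)
        print(sgn,t,P,"tool mm",totool(P,st),"minN %.3f"%q[:,2].min())
    P=tcpat(dial(ths[0]),sgn,xd,n,.008); print("approach",P,totool(P,st))
E
python3 p1.py
```

```text
turn needed 54.0928166205599 q6 [ 0.09    0.2766  1.7139 -0.0001  1.1511 -1.2162]
1 1.2 [0.5262 0.1865 0.1525] tool mm [-55.2  49.7  98.5] minN 0.022
1 1.0 [0.5273 0.1937 0.155 ] tool mm [-54.4  57.   96. ] minN 0.022
1 0.8 [0.5287 0.1983 0.157 ] tool mm [-54.5  61.8  94. ] minN 0.022
1 0.6 [0.5291 0.2039 0.1587] tool mm [-53.5  67.3  92.3] minN 0.022
1 0.4 [0.5282 0.2101 0.1597] tool mm [-51.   73.1  91.3] minN 0.022
1 0.2 [0.5258 0.2166 0.1597] tool mm [-47.   78.7  91.3] minN 0.022
1 0 [0.5219 0.2228 0.1587] tool mm [-41.6  83.6  92.3] minN 0.022
1 -0.1 [0.5194 0.2255 0.1577] tool mm [-38.5  85.6  93.3] minN 0.022
approach [0.5281 0.1787 0.1518] [-59.1  42.7  99.2]
-1 0 [0.4675 0.2368 0.1265] tool mm [ 14.6  82.9 124.5] minN 0.022
-1 0.2 [0.4761 0.2413 0.1333] tool mm [  7.5  89.6 117.7] minN 0.022
-1 0.4 [0.4878 0.2412 0.1409] tool mm [ -3.8  92.4 110.1] minN 0.022
-1 0.6 [0.4974 0.2389 0.1466] tool mm [-13.7  92.8 104.4] minN 0.022
-1 0.8 [0.5054 0.2349 0.1509] tool mm [-22.5  91.  100.1] minN 0.022
-1 1.0 [0.5121 0.2297 0.1539] tool mm [-30.3  87.7  97.1] minN 0.022
-1 1.1 [0.5144 0.2278 0.1551] tool mm [-33.1  86.6  95.9] minN 0.022
-1 1.2 [0.5165 0.2267 0.1561] tool mm [-35.3  86.   94.9] minN 0.022
approach [0.4607 0.2385 0.1225] [ 21.5  82.8 128.5]
```

Request:
{"method": "step_arm", "body": {"targets": "-20 13 20 8;-40 26 40 16;-61 39 50 24;-61 39 50 32;-61 39 50 40;-61 39 50 48;-61 39 50 54;-61 39 80 54;-61 39 98 54;-61 39 98 54"}}

```text
t: 15.5
tcp_pos: [0.5267, 0.1748, 0.1507]
tool_rot: [0.567, 0.824, -0.002, -0.002]
force: [-0.8, 0.1, 0.1]
finger_gap: 0.001
gripper_force: 0.0
```

```bash
cat > p2.py <<'E'
from plan import *
import sys
st=manip.sense(); print(st["t"],st["tcp_pos"],st["force"],st["q"][5])
sgn=int(sys.argv[1])
for t in map(float,sys.argv[2:]):
    print(t,totool(tcpat(dial(t),sgn,.026,.03),st))
E
python3 p2.py 1 1.2 1.0 .8 .6 .4 .2 0 -.05 -.1
```

```text
15.5 [0.5267 0.1748 0.1507] [-0.8098  0.0666  0.102 ] -0.2454358753036866
1.2 [11.   3.6 -1.8]
1.0 [17.4  7.2 -4.3]
0.8 [21.3 10.2 -6.4]
0.6 [26.3 12.5 -8. ]
0.4 [32.5 13.9 -9. ]
0.2 [39.4 14.  -9.1]
0.0 [46.5 12.5 -8. ]
-0.05 [48.3 11.9 -7.5]
-0.1 [50.  11.2 -7. ]
```

Request:
{"method": "step_arm", "body": {"targets": "6 2 -1 0;11 4 -2 0;14 5 -3 0;17 7 -4 0;21 10 -6 0;24 11 -7 0;26 12 -8 0;29 13 -9 0;32 14 -9 0;36 14 -9 0;39 14 -9 0;39 14 -9 0"}}

```text
t: 16.7
tcp_pos: [0.5275, 0.2174, 0.1619]
tool_rot: [0.567, 0.824, -0.0, -0.0]
force: [0.5, -0.4, 0.3]
finger_gap: -0.004
gripper_force: 0.0
```

Request:
{"method": "step_arm", "body": {"targets": "3 0 0 0;6 -1 1 0;9 -2 1 0;10 -3 2 0;10 -3 2 0;10 -3 2 0"}}

```text
t: 17.3
tcp_pos: [0.5215, 0.2253, 0.16]
tool_rot: [0.567, 0.824, -0.0, 0.0]
force: [0.1, -0.9, 0.3]
finger_gap: -0.001
gripper_force: 0.0
```

Request:
{"method": "step_arm", "body": {"targets": "1 -1 0 0;2 -1 0 0;3 -2 1 0;3 -2 1 0;3 -2 1 0"}}

```text
t: 17.8
tcp_pos: [0.5185, 0.2274, 0.159]
tool_rot: [0.567, 0.824, -0.0, -0.0]
force: [-0.7, -0.1, 0.0]
finger_gap: 0.001
gripper_force: 0.0
```

```bash
cat > ang.py <<'E'
from plan import *
def score(n,th,C,im):
    f=dial(th);P=lambda a,b,h:proj(C,pt(g,a*np.cos(f)-b*np.sin(f),a*np.sin(f)+b*np.cos(f),h))
    ins=np.array([P(a,b,.053) for a in np.linspace(-.034,.034,18) for b in(-.005,0,.005)])
    out=np.array([P(a,b,.012) for a in(-.036,.036) for b in(-.02,.02)]+[P(a,b,.012) for a in(-.02,.02) for b in(-.03,.03)])
    v=lambda p:cv2.remap(im,p[:,:1].astype(np.float32),p[:,1:].astype(np.float32),1).astype(float).ravel()
    return v(ins).mean()-v(out).mean()
for n in("wrist","scene","top"):
    st=manip.sense();C=cal(n,st);im=cv2.cvtColor(manip.snapshot(n),cv2.COLOR_RGB2GRAY); save("ang_%s_%d"%(n,st["t"]*100),cv2.cvtColor(im,cv2.COLOR_GRAY2RGB))
    print(n,[(round(t,2),int(score(n,t,C,im))) for t in np.arange(-.1,1.71,.1)])
print(st["t"],st["tcp_pos"],st["force"])
E
python3 ang.py
```

```text
wrist [(np.float64(-0.1), 39), (np.float64(0.0), 40), (np.float64(0.1), 50), (np.float64(0.2), 54), (np.float64(0.3), 58), (np.float64(0.4), 47), (np.float64(0.5), 40), (np.float64(0.6), 45), (np.float64(0.7), 50), (np.float64(0.8), 52), (np.float64(0.9), 45), (np.float64(1.0), 51), (np.float64(1.1), 54), (np.float64(1.2), 55), (np.float64(1.3), 57), (np.float64(1.4), 60), (np.float64(1.5), 58), (np.float64(1.6), 55), (np.float64(1.7), 52)]
scene [(np.float64(-0.1), 57), (np.float64(0.0), 52), (np.float64(0.1), 45), (np.float64(0.2), 43), (np.float64(0.3), 45), (np.float64(0.4), 48), (np.float64(0.5), 52), (np.float64(0.6), 58), (np.float64(0.7), 54), (np.float64(0.8), 52), (np.float64(0.9), 61), (np.float64(1.0), 64), (np.float64(1.1), 63), (np.float64(1.2), 61), (np.float64(1.3), 60), (np.float64(1.4), 63), (np.float64(1.5), 65), (np.float64(1.6), 65), (np.float64(1.7), 53)]
top [(np.float64(-0.1), 7), (np.float64(0.0), 4), (np.float64(0.1), 0), (np.float64(0.2), 1), (np.float64(0.3), 7), (np.float64(0.4), 12), (np.float64(0.5), 15), (np.float64(0.6), 16), (np.float64(0.7), 22), (np.float64(0.8), 31), (np.float64(0.9), 38), (np.float64(1.0), 42), (np.float64(1.1), 44), (np.float64(1.2), 47), (np.float64(1.3), 49), (np.float64(1.4), 45), (np.float64(1.5), 39), (np.float64(1.6), 33), (np.float64(1.7), 28)]
17.9 [0.5186 0.2274 0.159 ] [0.7777 0.2121 1.6806]
```

Request:
{"method": "step_arm", "body": {"targets": "0 5 -45 0;-20 -5 -90 0;-60 -40 -95 0;-60 -50 -95 0;-60 -50 -95 0;-60 -50 -95 0"}}

```text
t: 18.55
tcp_pos: [0.4932, 0.154, 0.2537]
tool_rot: [0.567, 0.824, 0.0, -0.0]
force: [0.4, -1.0, 0.4]
finger_gap: -0.003
gripper_force: 0.0
```

```bash
sed -i 's/for n in("wrist","scene","top")/for n in("wrist",)/' ang.py; python3 ang.py; python3 - <<'E'
from plan import *
C=cal("wrist"); 
for t in(0,.3,.6): 
  f=dial(t); print(t,[proj(C,pt(g,a*np.cos(f),a*np.sin(f),.053)).round() for a in(.038,-.038)])
E
ls pics
```

```text
wrist [(np.float64(-0.1), 71), (np.float64(0.0), 68), (np.float64(0.1), 74), (np.float64(0.2), 72), (np.float64(0.3), 79), (np.float64(0.4), 82), (np.float64(0.5), 95), (np.float64(0.6), 75), (np.float64(0.7), 79), (np.float64(0.8), 117), (np.float64(0.9), 126), (np.float64(1.0), 132), (np.float64(1.1), 136), (np.float64(1.2), 133), (np.float64(1.3), 111), (np.float64(1.4), 101), (np.float64(1.5), 91), (np.float64(1.6), 75), (np.float64(1.7), 48)]
18.55 [0.4932 0.154  0.2537] [ 0.3532 -1.0456  0.4162]
0 [array([289.,  94.]), array([248., 174.])]
0.3 [array([299., 104.]), array([240., 165.])]
0.6 [array([307., 118.]), array([234., 154.])]
ang_scene_1785.png
ang_top_1789.png
ang_wrist_1780.png
ang_wrist_1855.png
crop1.png
crop2.png
scene0.png
t2.png
t4.png
top0.png
w1.png
w2.png
w2b.png
w3.png
w4.png
wrist0.png
```

```bash
cat > asc.py <<'E'
from plan import *
def show(C,im,h=.053,S=.048,n=33):
    ax=np.linspace(-S,S,n)
    print("up at top, right at right, +-%.0fmm"%(S*1e3))
    for a in ax[::-1]:
        p=np.array([proj(C,pt(g,a,b,h)) for b in ax],np.float32)
        v=cv2.remap(im,p[:,:1],p[:,1:],1,borderValue=0).ravel()
        print("".join(" .:-=+*#%@"[min(9,int(x)//26)] for x in v))
if __name__=="__main__":
    st=manip.sense();C=cal("wrist",st);im=cv2.cvtColor(manip.snapshot("wrist"),cv2.COLOR_RGB2GRAY); show(C,im)
    print(proj(C,pt(g,0,0,.053)))
E
python3 asc.py
```

```text
up at top, right at right, +-48mm
-:@@@..       :---:     @@@%:@***
@@@@#         :----     -@@@@@%**
@@@@         .:----.     %@@@@#**
@@@#         .:-----     .@@@@***
@@@          ::-+*+=      @@@@#**
@@@          ::=+@@+.     *@@@***
@@@          ::=+@@+      .@@@***
@@%          ::++@%+       @@@+**
@@#         .::++@#=      .@@@***
@@*         .::++@*=       @@@***
@@@         .:-+#@=-      .@@%+**
@@@         ::=+%@+:      :@@****
@@@         ::=+@@+.      +@@@+**
@@@#        ::++@@+       @@@#+**
@@@@        ::++@%+      -@@@*+**
@@@@+       ::++@%=      @@@@#+**
@@@@@:     .::+*@+=     #@@@@*+**
@@@@@@.    .:-++++-    *@@@@@****
@@@@@@@-   ::=++++-   #@@@@@%*+**
@@@@@@@@#  ::=++++. .@@@@@@@@*+**
@@@@@@@@@@#::+++++=%@@@@@@@@@*+**
@@@@@@@@@@@+:+++++%@@@@@@@@@%*+**
@@@@@@@@@@@#:++++=@@@@@@@@@@#*+**
@@@@@@@@@@@%:++++=@@@@@@@@@@%*+**
@@@@@@@@@@@%-++++=@@@@@@@@@@**++*
@@@@@@@@@@@@-+++++@@@@@@@@@@%*+**
@@@@@@@@@@@@=++++#@@@@@@@@@@**++*
#***********=+++++*********%##+==
#=++++++++++===++++++++====###*==
#-+++++++++++++++++++++====###===
#-+++++++++++++++++++++===-###===
#-++++++++++++++++++++=====###===
#-+++++++++++++++++++++====###===
[267.2529 137.2009]
```

```bash
cat > fit2.py <<'E'
from g import *
g=np.load("g.npy")
st1={"tcp_pos":np.array([.4595,.153,.2506]),"tool_rot":[.1313,.9913,-.0004,-.0005]}
st2=manip.sense()
def full(p,a,b,n): return pt(p,a,b,n)+np.array([0,0,p[4]])
obs=[]
for st,fn in((st1,"w4"),(st2,"ang_wrist_1855")):
    C=cal("wrist",st); im=cv2.cvtColor(cv2.imread("pics/%s.png"%fn),cv2.COLOR_BGR2GRAY); 
    big=cv2.morphologyEx(im,cv2.MORPH_BLACKHAT,np.ones((11,11)))
    for i in range(8):
        f=.3*i-np.pi/3;p=proj(C,pt(g,g[3]*np.cos(f),g[3]*np.sin(f),0)); x,y=p.round().astype(int); r=9
        if not(r<=x<512-r and r<=y<384-r): continue
        w=big[y-r:y+r+1,x-r:x+r+1].astype(float); w=np.where(w>60,w,0)
        if w.sum()<200: continue
        q=np.array([(w.sum(0)*np.arange(x-r,x+r+1)).sum(),(w.sum(1)*np.arange(y-r,y+r+1)).sum()])/w.sum()
        obs.append((C,i,q)); print(fn,i,p.round(1),q.round(1),int(w.sum()))
def res(p):
    return np.ravel([proj(C,full(p,p[3]*np.cos(.3*i-np.pi/3),p[3]*np.sin(.3*i-np.pi/3),0))-q for C,i,q in obs])
r=least_squares(res,list(g[:4])+[0.],loss="soft_l1"); print(r.x,np.abs(res(r.x)).reshape(-1,2).max(1).round(1))
E
python3 fit2.py
```

```text
w4 0 [384.9 213. ] [384.2 211. ] 11945
w4 1 [383.9 231.1] [383.2 229.3] 6750
w4 2 [377.  248.2] [376.1 246.7] 6420
w4 3 [365.  262.3] [364.2 260.9] 6388
w4 4 [349.1 271.9] [348.1 270.6] 6101
w4 5 [331.2 276.1] [330.  275.5] 6632
w4 6 [313.2 274.8] [311.8 273.8] 5955
w4 7 [296.8 268.4] [296.4 266.6] 5473
ang_wrist_1855 0 [330.5  74.7] [329.8  72.9] 14861
ang_wrist_1855 1 [344.9  87.8] [344.3  86. ] 8655
ang_wrist_1855 2 [354.9 105.6] [354.5 104.1] 9032
ang_wrist_1855 3 [359.  126.1] [358.7 124.7] 8413
ang_wrist_1855 4 [357.1 146.7] [356.8 145.6] 7915
ang_wrist_1855 5 [349.5 165.1] [349.3 164.3] 7551
ang_wrist_1855 6 [337.6 179.4] [337.2 178.7] 6970
ang_wrist_1855 7 [322.8 188.5] [322.5 188. ] 5897
[ 0.5163  0.2093  0.3643  0.0589 -0.0054] [0.3 0.2 0.5 0.4 0.4 0.8 0.4 0.6 0.5 0.5 0.3 0.4 0.3 0.2 0.2 0.1]
```

```bash
sed -i 's/,\.115\])/,.1096])/' g.py; python3 - <<'E'
import numpy as np; np.save("g.npy",[.5163,.2093,.3643,.0589])
E
sed -i 's/\.026,\.03)/.026,.022)/' p2.py; python3 p2.py 1 1.2 1.0 .8 .6 .4 .2 0 -.05 -.1; python3 -c "
from plan import *
st=manip.sense(); print(totool(tcpat(dial(1.2),1,.026,.022,.008),st))
C=cal('wrist',st)
"
```

```text
18.65 [0.4936 0.1544 0.2534] [ 0.2437  0.2654 -0.0985] -0.2799518654420041
1.2 [ 18.4  46.6 112.9]
1.0 [ 24.8  50.2 110.4]
0.8 [ 28.6  53.2 108.3]
0.6 [ 33.7  55.5 106.7]
0.4 [ 39.8  56.9 105.7]
0.2 [ 46.7  57.  105.7]
0.0 [ 53.8  55.5 106.7]
-0.05 [ 55.6  54.9 107.1]
-0.1 [ 57.3  54.2 107.7]
[ 10.5  45.6 113.6]
```

Back to the right side of the bar, lower this time. I push in small pieces and watch the force.

Request:
{"method": "step_arm", "body": {"targets": "6 40 40 0;6 45 80 0;6 45 105 0;6 45 113 0;6 45 113 0;12 46 113 0;18 47 113 0;18 47 113 0"}}

```text
t: 19.45
tcp_pos: [0.5316, 0.1882, 0.1426]
tool_rot: [0.566, 0.824, 0.001, 0.001]
force: [-0.0, -0.0, -0.2]
finger_gap: -0.001
gripper_force: 0.0
```

Request:
{"method": "step_arm", "body": {"targets": "2 1 0 0;4 1 -1 0"}}

```text
t: 19.65
tcp_pos: [0.5312, 0.1898, 0.1428]
tool_rot: [0.566, 0.824, -0.001, 0.002]
force: [1.7, -6.9, -2.1]
finger_gap: 0.0
gripper_force: 3.9
```

Request:
{"method": "step_arm", "body": {"targets": "2 1 -1 0;4 2 -1 0"}}

```text
t: 19.85
tcp_pos: [0.531, 0.1935, 0.1432]
tool_rot: [0.566, 0.824, -0.001, 0.001]
force: [-0.5, -5.4, 1.0]
finger_gap: 0.002
gripper_force: 2.4
```

Request:
{"method": "step_arm", "body": {"targets": "2 1 -1 0;4 2 -1 0"}}

```text
t: 20.05
tcp_pos: [0.5311, 0.2002, 0.1443]
tool_rot: [0.567, 0.824, 0.0, -0.0]
force: [-0.5, -0.6, 0.4]
finger_gap: -0.002
gripper_force: 0.2
```

Request:
{"method": "step_arm", "body": {"targets": "2 2 -1 0;4 3 -2 0;6 4 -3 0"}}

```text
t: 20.35
tcp_pos: [0.5329, 0.2078, 0.1472]
tool_rot: [0.567, 0.824, 0.0, 0.0]
force: [-0.8, 0.4, 0.6]
finger_gap: 0.001
gripper_force: 0.0
```

Request:
{"method": "step_arm", "body": {"targets": "2 0 0 0;4 1 -1 0;6 1 -1 0"}}

```text
t: 20.65
tcp_pos: [0.5316, 0.2134, 0.1481]
tool_rot: [0.567, 0.824, 0.0, 0.0]
force: [-0.1, 0.0, 0.1]
finger_gap: 0.0
gripper_force: 0.0
```

Request:
{"method": "step_arm", "body": {"targets": "2 0 0 0;4 0 0 0;6 0 0 0"}}

```text
t: 20.95
tcp_pos: [0.5292, 0.2189, 0.1479]
tool_rot: [0.567, 0.824, -0.0, -0.0]
force: [-0.3, -0.4, 0.3]
finger_gap: -0.001
gripper_force: 0.0
```

Request:
{"method": "step_arm", "body": {"targets": "2 0 0 0;4 -1 1 0;6 -1 1 0"}}

```text
t: 21.25
tcp_pos: [0.5259, 0.224, 0.1468]
tool_rot: [0.567, 0.824, -0.0, -0.0]
force: [-0.7, -0.0, 0.1]
finger_gap: -0.001
gripper_force: 0.0
```

Request:
{"method": "step_arm", "body": {"targets": "0 5 -45 0;-20 -5 -90 0;-60 -40 -100 0;-60 -50 -107 0;-60 -50 -107 0;-60 -50 -107 0"}}

```text
t: 21.85
tcp_pos: [0.501, 0.1506, 0.2538]
tool_rot: [0.567, 0.824, 0.0, -0.0]
force: [-0.1, -0.1, 0.1]
finger_gap: 0.001
gripper_force: 0.0
```

```bash
python3 asc.py; python3 -c "
from h import *
save('w5',manip.snapshot('wrist'))"
```

```text
up at top, right at right, +-48mm
@#@@@       ----.        @@@@@@@@
@@@@*       ----:        :@@@@@@#
@@@@        -----         %@@@@@*
@@@%        -----         :@@@@@#
@@@-        =+*#+          @@@@@*
@@@         =+@@+.         %@@@@*
@@@         -+@@+-         +@@@@*
@@@         :+@@+-         -@@@@*
@@@         .+%@+=         :@@@@*
@@@         .+*@+=         -@@@%*
@@@          ++@++         #@@@**
@@@:         =+@%+.        %@@@%*
@@@#         =+@@+:       .@@@@**
@@@@         -+@@+-       =@@@@**
@@@@#        :+@@+=       @@@@@+*
@@@@@.       .+%@==      *@@@@@+*
@@@@@@       .+*@*=     -@@@@@@+*
@@@@@@%       +++++    :@@@@@@@+*
@@@@@@@%.     =++++.  *@@@@@@@%++
@@@@@@@@@#.   =++++::%@@@@@@@@%+*
@@@@@@@@@@@%+--++++-*%@@@@@@@@%+*
@@@@@@@@@@@@@@*++++=**@@@@@@@@#++
@@@@@@@@@@@@@@#++++=*#@@@@@@@@*+*
@@@@@@@@@@@@@@@++++=%@@@@@@@@@#++
@@@@@@@@@@@@@@@=++++#@@@@@@@@@++*
@@@@@@@@@@@@@@@=+++++@@@@@@@@@%++
@@@@@@@@@@@@@@@=++++=@@@@@@@@@@@%
##+++++++++++++=++++=++++++*####=
##+++++++++++++++++==+++===-####=
##++++++++++++++=+++++++====###==
##++++++++++++++++++++++===-####=
##++++++++++++++++++++++===-###*=
##+++++++++++++++++++++=====###==
[260.1027 128.6917]
```

View pics/w5.png

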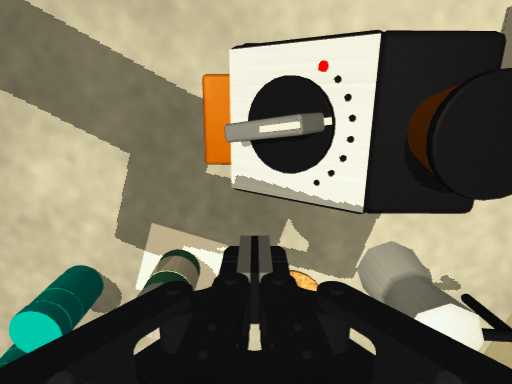

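The pointer now lies at the third dot (0.9). The fingers moved it one click and then slid off behind the bar's upper end, because contact was too near that end. I re-plan with contact nearer the axis.

```bash
sed -i 's/HX=.014/HX=.008/' plan.py; cat > p2.py <<'E'
from plan import *
import sys
st=manip.sense(); print(st["t"],st["tcp_pos"],st["force"])
sgn=int(sys.argv[1]); n=float(sys.argv[2]); x0,x1=float(sys.argv[3]),float(sys.argv[4]) # xd at th=1.2, at 0
for t in map(float,sys.argv[5:]):
    P=tcpat(dial(t),sgn,x1+(x0-x1)*t/1.2,n); print(t,totool(P,st),"minN %.3f"%dc(P+pts,0)[:,2].min())
t=float(sys.argv[5]);P=tcpat(dial(t),sgn,x1+(x0-x1)*t/1.2,n,.01);print("approach",totool(P,st))
E
python3 p2.py 1 .021 .010 .022 .9 .8 .7 .6 .5 .4 .3 .2 .1 0 -.05
```

```text
21.95 [0.5011 0.151  0.2532] [-0.3148  0.903   0.1751]
0.9 [ 31.2  36.  117.3] minN 0.016
0.8 [ 32.7  38.3 115.7] minN 0.016
0.7 [ 34.7  40.4 114.3] minN 0.016
0.6 [ 37.1  42.2 112.9] minN 0.016
0.5 [ 40.   43.8 111.8] minN 0.016
0.4 [ 43.2  45.1 111. ] minN 0.016
0.3 [ 46.8  45.9 110.4] minN 0.016
0.2 [ 50.5  46.3 110.1] minN 0.016
0.1 [ 54.4  46.3 110.1] minN 0.016
0.0 [ 58.4  45.7 110.5] minN 0.016
-0.05 [ 60.3  45.3 110.9] minN 0.016
approach [ 21.3  37.2 116.5]
```

Request:
{"method": "step_arm", "body": {"targets": "16 36 40 0;16 36 80 0;16 36 105 0;16 36 117 0;16 36 117 0;24 36 117 0;30 36 117 0;31 37 117 0"}}

```text
t: 22.75
tcp_pos: [0.5249, 0.1933, 0.1385]
tool_rot: [0.566, 0.824, 0.001, 0.001]
force: [-0.9, 0.1, 0.0]
finger_gap: 0.003
gripper_force: 0.0
```

Request:
{"method": "step_arm", "body": {"targets": "2 1 -1 0;4 3 -3 0;6 5 -4 0"}}

```text
t: 23.05
tcp_pos: [0.5271, 0.1986, 0.1414]
tool_rot: [0.566, 0.824, -0.001, 0.001]
force: [-0.6, -6.1, -1.1]
finger_gap: 0.002
gripper_force: 2.7
```

Request:
{"method": "step_arm", "body": {"targets": "3 2 -1 0;6 3 -2 0"}}

```text
t: 23.25
tcp_pos: [0.5273, 0.2037, 0.1426]
tool_rot: [0.566, 0.824, -0.003, 0.001]
force: [0.3, -5.6, -2.3]
finger_gap: 0.003
gripper_force: 2.4
```

Request:
{"method": "step_arm", "body": {"targets": "3 1 -1 0;6 1 -1 0"}}

```text
t: 23.45
tcp_pos: [0.5274, 0.2125, 0.1443]
tool_rot: [0.567, 0.824, 0.001, 0.0]
force: [0.9, -0.8, 0.1]
finger_gap: -0.002
gripper_force: 0.7
```

Request:
{"method": "step_arm", "body": {"targets": "2 0 0 0;4 0 0 0"}}

```text
t: 23.65
tcp_pos: [0.5256, 0.2161, 0.1442]
tool_rot: [0.567, 0.824, 0.0, 0.001]
force: [1.7, -3.2, -0.1]
finger_gap: -0.0
gripper_force: 1.7
```

Request:
{"method": "step_arm", "body": {"targets": "2 0 0 0;4 0 0 0"}}

```text
t: 23.85
tcp_pos: [0.5241, 0.2203, 0.1443]
tool_rot: [0.567, 0.824, 0.001, 0.0]
force: [0.9, -0.1, 0.9]
finger_gap: -0.003
gripper_force: 0.7
```

Request:
{"method": "step_arm", "body": {"targets": "2 0 0 0;4 -1 0 0;4 -1 0 0"}}

```text
t: 24.15
tcp_pos: [0.5223, 0.2235, 0.1445]
tool_rot: [0.567, 0.824, 0.001, 0.001]
force: [3.6, -0.9, 0.8]
finger_gap: 0.001
gripper_force: 1.5
```

Request:
{"method": "step_arm", "body": {"targets": "1 -2 1 0;3 -3 1 0;3 -4 2 0"}}

```text
t: 24.45
tcp_pos: [0.5213, 0.2248, 0.144]
tool_rot: [0.567, 0.824, 0.004, 0.004]
force: [8.8, -0.2, 7.9]
finger_gap: 0.002
gripper_force: 5.1
```

Request:
{"method": "step_arm", "body": {"targets": "1 -2 1 0;2 -3 1 0;2 -3 1 0"}}

```text
t: 24.75
tcp_pos: [0.5203, 0.2259, 0.144]
tool_rot: [0.567, 0.824, 0.006, 0.006]
force: [9.4, 0.6, 4.7]
finger_gap: -0.001
gripper_force: 5.3
```

Force reaches 9–12 N without further turning, which suggests the stop. I back off and check.

Request:
{"method": "step_arm", "body": {"targets": "-2 5 -5 0;-5 8 -50 0;-20 0 -95 0;-60 -35 -110 0;-60 -35 -110 0;-60 -35 -110 0"}}

```text
t: 25.35
tcp_pos: [0.4998, 0.1561, 0.2508]
tool_rot: [0.568, 0.823, -0.001, -0.001]
force: [0.1, 0.3, -0.2]
finger_gap: 0.002
gripper_force: 0.0
```

```bash
python3 asc.py; python3 p2.py -1 .021 .010 .022 0 .1 .2 .3 .4 .5 .6 .7 .8 .9 1.0 1.1 1.2
```

```text
up at top, right at right, +-48mm
@%@@%   :---:           .@@@@@%**
@@@@    ----:.           *@@@@%**
@@@%    -----:.           @@@@%**
@@@.    :----:.           %@@@***
@@@     :--==::           .@@@***
@@@     :-+*+-:.           @@@***
@@#     :+@@+=.:.          @@@***
@@*     .+#@*+-:.          %@@*+*
@@%      =+@@+=::.         %@@*+*
@@@       +*@#+-::         @@@*+*
@@@       =+@@++::.        @@@*+*
@@@        +*@#+=:.       .@@%*+*
@@@-       -+@@++:..      +@@%*+*
@@@%        +*@%+=::      %@@@*+*
@@@@:       :+@@++:..    =@@@#*+*
@@@@@        =+@%+=::   .@@@@*++*
@@@@@#       .+%%++:..  #@@@@**+*
@@@@@@%       =++++=:. %@@@@@*++*
@@@@@@@%.     .+++++-:=@@@@@@**+*
@@@@@@@@@#     =++++=::#@@@@@**+*
@@@@@@@@@@@@*--=+++++-:*@@@@@*++*
@@@@@@@@@@@@@@@@=++++=:%@@@@@****
@@@@@@@@@@@@@@@@@+++++-*@@@@%**+*
@@@@@@@@@@@@@@@@@=++++=:@@@@@**+*
@@@@@@@@@@@@@@@@@@+++++=@@@@@**+*
@@@@@@@@@@@@@@@@@@++++++%@@@@%*+*
@%@@@@@@@@@%%@@@@@@+++++%@%@@@@#*
#=+++++++++++++++++=++====-###+==
#=++++++++++++++++++==++===###===
#=+++++++++++++++++++++====###===
#=+++++++++++++++++++++====###===
#=+++++++++++++++++++++====*##===
#=++++++++++++++++++++=====+##===
[259.4114 136.1867]
25.4 [0.5002 0.1568 0.2502] [ 0.9969 -0.2305 -0.4016]
0.0 [ 82.6   2.  137.7] minN 0.016
0.1 [ 83.5   5.4 135.3] minN 0.016
0.2 [ 83.9   8.9 132.8] minN 0.016
0.3 [ 83.6  12.5 130.2] minN 0.016
0.4 [ 82.5  16.1 127.7] minN 0.016
0.5 [ 80.3  19.8 125.1] minN 0.016
0.6 [ 77.6  23.  122.8] minN 0.016
0.7 [ 74.5  25.8 120.9] minN 0.016
0.8 [ 71.   28.1 119.3] minN 0.016
0.9 [ 67.4  29.9 118. ] minN 0.016
1.0 [ 63.8  31.1 117.1] minN 0.016
1.1 [ 61.8  31.9 116.6] minN 0.016
1.2 [ 61.2  32.6 116. ] minN 0.016
approach [ 87.6  -5.1 142.6]
```

```bash
python3 - <<'E'
from plan import *
for P in((.5271,.1986,.1414),(.5273,.2037,.1426),(.5274,.2125,.1443),(.5256,.2161,.1442),(.5213,.2248,.144),(.5203,.2259,.144)):
    for t in(.9,.6,.45): print(P,t,"stick axis low/n53 (xd,side,n) mm",(dc(np.array([P,np.array(P)+[0,0,.02],np.array(P)+[0,0,.035]]),dial(t))*1000).round(0).tolist())
E
```

```text
(0.5271, 0.1986, 0.1414) 0.9 stick axis low/n53 (xd,side,n) mm [[21.0, 17.0, 22.0], [32.0, 19.0, 39.0], [41.0, 20.0, 51.0]]
(0.5271, 0.1986, 0.1414) 0.6 stick axis low/n53 (xd,side,n) mm [[15.0, 23.0, 22.0], [25.0, 28.0, 39.0], [33.0, 31.0, 51.0]]
(0.5271, 0.1986, 0.1414) 0.45 stick axis low/n53 (xd,side,n) mm [[12.0, 25.0, 22.0], [21.0, 31.0, 39.0], [28.0, 36.0, 51.0]]
(0.5273, 0.2037, 0.1426) 0.9 stick axis low/n53 (xd,side,n) mm [[24.0, 13.0, 22.0], [35.0, 15.0, 39.0], [44.0, 16.0, 51.0]]
(0.5273, 0.2037, 0.1426) 0.6 stick axis low/n53 (xd,side,n) mm [[19.0, 19.0, 22.0], [30.0, 24.0, 39.0], [37.0, 28.0, 51.0]]
(0.5273, 0.2037, 0.1426) 0.45 stick axis low/n53 (xd,side,n) mm [[16.0, 22.0, 22.0], [26.0, 28.0, 39.0], [33.0, 33.0, 51.0]]
(0.5274, 0.2125, 0.1443) 0.9 stick axis low/n53 (xd,side,n) mm [[29.0, 5.0, 22.0], [40.0, 7.0, 38.0], [49.0, 8.0, 50.0]]
(0.5274, 0.2125, 0.1443) 0.6 stick axis low/n53 (xd,side,n) mm [[26.0, 14.0, 22.0], [36.0, 19.0, 38.0], [44.0, 22.0, 50.0]]
(0.5274, 0.2125, 0.1443) 0.45 stick axis low/n53 (xd,side,n) mm [[24.0, 17.0, 22.0], [33.0, 24.0, 38.0], [40.
[... 419 characters left out ...]
 axis low/n53 (xd,side,n) mm [[30.0, -8.0, 22.0], [41.0, -7.0, 39.0], [49.0, -6.0, 51.0]]
(0.5213, 0.2248, 0.144) 0.6 stick axis low/n53 (xd,side,n) mm [[31.0, 1.0, 22.0], [41.0, 6.0, 39.0], [49.0, 9.0, 51.0]]
(0.5213, 0.2248, 0.144) 0.45 stick axis low/n53 (xd,side,n) mm [[30.0, 5.0, 22.0], [40.0, 12.0, 39.0], [47.0, 17.0, 51.0]]
(0.5203, 0.2259, 0.144) 0.9 stick axis low/n53 (xd,side,n) mm [[29.0, -10.0, 23.0], [41.0, -8.0, 39.0], [49.0, -7.0, 51.0]]
(0.5203, 0.2259, 0.144) 0.6 stick axis low/n53 (xd,side,n) mm [[31.0, -1.0, 23.0], [41.0, 4.0, 39.0], [49.0, 8.0, 51.0]]
(0.5203, 0.2259, 0.144) 0.45 stick axis low/n53 (xd,side,n) mm [[31.0, 4.0, 23.0], [40.0, 10.0, 39.0], [47.0, 15.0, 51.0]]
```

```bash
python3 - <<'E'
from plan import *
T=cal("top");S=cal("scene")
q=[(167,309),(177,284),(194,261),(218,244),(246,235),(277,233),(305,240),(333,253)]
q=np.array([(120+(a+.5)/5-.5,125+(b+.5)/5-.5) for a,b in q])
p=np.array([proj(T,pt(g,g[3]*np.cos(.3*i-np.pi/3),g[3]*np.sin(.3*i-np.pi/3),0)) for i in range(8)])
print((q-p).round(1).tolist()); print("scale mm/px",1000*1.2/T[0])
print("disc c top obs",120+(268.5)/5-.5,125+326/5-.5,"pred",proj(T,pt(g,0,0,.010)),"bar lower end pred",proj(T,pt(g,-.038*.99,-.038*.15,.053)),"obs",120+280/5,125+410/5, "upper pred",proj(T,pt(g,.038*.99,.038*.15,.053)),"obs",120+250/5,125+265/5)
st=manip.sense(); C=cal("wrist",st); print("TCP in wrist px",proj(C,st["tcp_pos"]))
print("scene: grip pred",proj(S,pt(g,0,0,.035)),"net",347,148)
E
```

```text
[[-0.4, 0.1], [-0.2, 0.4], [-0.3, 0.4], [-0.3, 0.4], [-0.4, 0.6], [-0.3, 0.5], [-0.7, 0.6], [-0.2, 0.3]]
scale mm/px 2.9253916512058296
disc c top obs 173.2 189.7 pred [173.5908 190.4114] bar lower end pred [176.5171 208.1122] obs 176.0 207.0 upper pred [170.709  184.5511] obs 170.0 178.0
TCP in wrist px [254.4943 232.4838]
scene: grip pred [347.4534 152.7906] net 347 148
```

```bash
python3 - <<'E'
from asc import *
st={"tcp_pos":np.array([.5186,.2274,.159]),"tool_rot":[.567,.824,0,0]}
for n,fn in(("wrist","ang_wrist_1780"),("scene","ang_scene_1785")):
    print(n); show(cal(n,st),cv2.imread("pics/%s.png"%fn,0),n=29)
E
```

```text
wrist
up at top, right at right, +-48mm
       .      ...    .:##%%* 
       .-:::::-.       +##%# 
       .---:::=              
       .:::::::              
       ...                   
       ....                  
       ..:.. .               
      ....:.:::.             
      .:...:.::-*            
      ...::.:::-*==        . 
%     ......::--*-*+         
@=    :.:..:::-=*-**         
@@%   :....:::-=*-***        
%@@@= :..:.:::-+*:***.       
*+***#-::..:.:-**-**+        
*+***+*:....::-=+=**-      . 
*+*+*+*::...::---+**-        
*+***+**::..:----+***        
++++++++::..:----====        
=========::::----====-       
=========::::---:=====       
=========-::++--:=====-      
==========:-++-:-======      
==========--+++-========     
===========-+++=-========    
===========--+++=========.   
==============--==========   
===========================  
===========================: 
scene
up at top, right at right, +-48mm
        .:-=***+-::::....... 
       .::-+***=:::::....... 
      .:::-***+-::::........ 
    ..::::=***=::::......... 
   .:::..-+**+-::::......... 
  .:::..:=+**=--::.........  
 .:::..:-+**=---::.........  
 .::.::-=+**=---::...........
.:..::-+++++---:::.......:-:-
...:::=+++++---::.......:-===
..:::-++++++---::.......:====
::::-++++++=-=-::......:-====
:..-+++++++=-=-::......-=====
.:=++++++++=-=-::.....:-=====
:=+++++++++=-=-::....:---===-
=++++++++++=---::...:--------
+++++++++++=--::....:-----==-
+++++++++++--:::....--------=
+++++++++++-::::...:---------
++++++++++=-::::..:----------
++++++++++=-::::..:----------
++++++++++=-::::.:-----------
++++++++++=-:::::------------
++++++++++=--::::------------
++++++++++==-:::-------------
++++++++++==--:--------------
++++++++++===-:--------------
++++++++++++=----------------
++++++++++++=----------------
```

Either the tips reach less far than I model, or they slid round the bar's upper end. I probe the disc beside the bar to find the true tip height.

```bash
sed -i 's/HX=.008/HX=.011/' plan.py; python3 p2.py 1 .022 .008 .018 .6 .5 .4 .3 .2 .1 0 -.05
```

```text
25.4 [0.5002 0.1568 0.2502] [ 0.9969 -0.2305 -0.4016]
0.6 [ 29.   38.8 110.4] minN 0.016
0.5 [ 31.4  40.5 109.2] minN 0.016
0.4 [ 34.2  42.  108.2] minN 0.016
0.3 [ 37.3  43.1 107.4] minN 0.016
0.2 [ 40.7  43.8 106.9] minN 0.016
0.1 [ 44.3  44.1 106.7] minN 0.016
0.0 [ 48.   43.9 106.8] minN 0.016
-0.05 [ 49.9  43.7 107. ] minN 0.016
approach [ 20.   42.3 107.9]
```

Request:
{"method": "step_arm", "body": {"targets": "15 38 45 0;15 38 85 0;15 38 104 0;15 38 108 0;15 38 108 0"}}

```text
t: 25.9
tcp_pos: [0.5308, 0.1851, 0.1415]
tool_rot: [0.566, 0.824, -0.001, -0.002]
force: [1.2, -0.2, 1.2]
finger_gap: -0.004
gripper_force: 0.0
```

Request:
{"method": "step_arm", "body": {"targets": "0 0 2 0;0 0 5 0;0 0 6 0"}}

```text
t: 26.2
tcp_pos: [0.5323, 0.1844, 0.1379]
tool_rot: [0.567, 0.824, 0.001, 0.001]
force: [0.1, 1.3, 0.3]
finger_gap: 0.002
gripper_force: 0.0
```

Request:
{"method": "step_arm", "body": {"targets": "0 0 2 0;0 0 3 0"}}

```text
t: 26.4
tcp_pos: [0.532, 0.1842, 0.1344]
tool_rot: [0.567, 0.824, 0.0, 0.0]
force: [-0.3, 0.2, 0.2]
finger_gap: 0.001
gripper_force: 0.0
```

Request:
{"method": "step_arm", "body": {"targets": "0 0 2 0;0 0 3 0"}}

```text
t: 26.6
tcp_pos: [0.5318, 0.1842, 0.1309]
tool_rot: [0.567, 0.824, -0.0, -0.0]
force: [-0.1, 0.5, 0.0]
finger_gap: 0.002
gripper_force: 0.0
```

Request:
{"method": "step_arm", "body": {"targets": "0 0 2 0;0 0 4 0"}}

```text
t: 26.8
tcp_pos: [0.5319, 0.1843, 0.1268]
tool_rot: [0.567, 0.824, -0.0, 0.0]
force: [-0.2, 0.7, 0.5]
finger_gap: -0.003
gripper_force: 0.0
```

Request:
{"method": "step_arm", "body": {"targets": "0 0 2 0;0 0 4 0"}}

```text
t: 27.0
tcp_pos: [0.5318, 0.1843, 0.1228]
tool_rot: [0.567, 0.824, -0.0, -0.0]
force: [-0.1, 0.7, 0.0]
finger_gap: -0.001
gripper_force: 0.0
```

Request:
{"method": "step_arm", "body": {"targets": "0 0 2 0;0 0 4 0"}}

```text
t: 27.2
tcp_pos: [0.5319, 0.1843, 0.1188]
tool_rot: [0.567, 0.824, -0.0, 0.0]
force: [0.2, -0.3, -0.2]
finger_gap: 0.003
gripper_force: 0.0
```

Request:
{"method": "step_arm", "body": {"targets": "0 0 2 0;0 0 4 0"}}

```text
t: 27.4
tcp_pos: [0.5318, 0.1843, 0.1148]
tool_rot: [0.567, 0.824, -0.0, -0.0]
force: [-0.5, -0.8, -0.6]
finger_gap: 0.0
gripper_force: 0.0
```

Request:
{"method": "step_arm", "body": {"targets": "0 0 2 0;0 0 4 0"}}

```text
t: 27.6
tcp_pos: [0.5319, 0.1843, 0.1109]
tool_rot: [0.567, 0.824, 0.0, 0.0]
force: [0.3, -0.1, 0.1]
finger_gap: 0.003
gripper_force: 0.0
```

Request:
{"method": "step_arm", "body": {"targets": "0 0 2 0;0 0 4 0"}}

```text
t: 27.8
tcp_pos: [0.5318, 0.1835, 0.1078]
tool_rot: [0.566, 0.824, -0.001, 0.0]
force: [-3.9, -4.3, 14.9]
finger_gap: -0.001
gripper_force: 7.9
```

Contact came only at z≈0.109, so the effective tip is about 22 mm above the nominal TCP. I correct the stick model and re-plan.

```bash
sed -i 's/np.linspace(0,.06,31)/np.linspace(.022,.07,31)/' plan.py; python3 p2.py 1 .004 .008 .016 .6 .5 .4 .3 .2 .1 0 -.05; python3 asc.py | head -0
```

```text
27.8 [0.5318 0.1835 0.1078] [-3.9392 -4.302  14.9392]
0.6 [ 20.    7.1 -15.3] minN 0.016
0.5 [ 22.9   7.9 -15.9] minN 0.016
0.4 [ 26.    8.4 -16.2] minN 0.016
0.3 [ 29.1   8.4 -16.3] minN 0.016
0.2 [ 32.3   8.1 -16.1] minN 0.016
0.1 [ 35.3   7.4 -15.6] minN 0.016
0.0 [ 38.3   6.4 -14.8] minN 0.016
-0.05 [ 39.7   5.7 -14.4] minN 0.016
approach [ 11.   10.6 -17.8]Exception ignored on flushing sys.stdout:
BrokenPipeError: [Errno 32] Broken pipe
```

Request:
{"method": "step_arm", "body": {"targets": "0 2 -8 0;5 5 -17 0;11 7 -17 0;15 7 -17 0;19 7 -17 0"}}

```text
t: 28.35
tcp_pos: [0.5311, 0.2052, 0.1238]
tool_rot: [0.567, 0.824, -0.0, -0.0]
force: [0.5, -0.6, -0.9]
finger_gap: 0.007
gripper_force: 0.0
```

Request:
{"method": "step_arm", "body": {"targets": "2 1 0 0;4 1 -1 0"}}

```text
t: 28.55
tcp_pos: [0.5309, 0.2088, 0.1246]
tool_rot: [0.567, 0.824, -0.0, -0.0]
force: [1.4, -1.5, 0.2]
finger_gap: 0.002
gripper_force: 0.8
```

Request:
{"method": "step_arm", "body": {"targets": "2 0 0 0;4 1 0 0"}}

```text
t: 28.75
tcp_pos: [0.5311, 0.2105, 0.1249]
tool_rot: [0.566, 0.824, -0.002, 0.002]
force: [2.2, -8.9, -0.1]
finger_gap: -0.0
gripper_force: 3.8
```

Request:
{"method": "step_arm", "body": {"targets": "2 0 0 0;4 0 0 0"}}

```text
t: 28.95
tcp_pos: [0.5305, 0.2134, 0.125]
tool_rot: [0.566, 0.824, -0.002, 0.002]
force: [2.0, -8.2, 0.6]
finger_gap: 0.003
gripper_force: 3.2
```

Request:
{"method": "step_arm", "body": {"targets": "2 -1 0 0;4 -1 1 0"}}

```text
t: 29.15
tcp_pos: [0.5273, 0.2192, 0.1241]
tool_rot: [0.567, 0.824, 0.0, 0.0]
force: [0.4, 0.1, 1.2]
finger_gap: 0.003
gripper_force: 0.5
```

Request:
{"method": "step_arm", "body": {"targets": "2 -1 1 0;4 -2 1 0"}}

```text
t: 29.35
tcp_pos: [0.5259, 0.2208, 0.1237]
tool_rot: [0.566, 0.824, -0.0, 0.003]
force: [4.2, -10.4, 1.2]
finger_gap: 0.002
gripper_force: 4.5
```

Request:
{"method": "step_arm", "body": {"targets": "2 -1 1 0;3 -2 1 0"}}

```text
t: 29.55
tcp_pos: [0.5223, 0.2244, 0.1225]
tool_rot: [0.567, 0.824, 0.001, 0.002]
force: [3.6, -1.7, -0.6]
finger_gap: 0.001
gripper_force: 1.4
```

Request:
{"method": "step_arm", "body": {"targets": "2 -1 1 0;3 -2 1 0"}}

```text
t: 29.75
tcp_pos: [0.5192, 0.227, 0.1213]
tool_rot: [0.566, 0.824, 0.001, 0.002]
force: [4.7, -4.5, 0.5]
finger_gap: 0.003
gripper_force: 2.7
```

Request:
{"method": "step_arm", "body": {"targets": "1 -1 1 0;2 -2 1 0"}}

```text
t: 29.95
tcp_pos: [0.5192, 0.2272, 0.1213]
tool_rot: [0.566, 0.824, 0.002, 0.004]
force: [8.0, -8.3, 0.9]
finger_gap: 0.0
gripper_force: 4.7
```

Request:
{"method": "step_arm", "body": {"targets": "1 -1 1 0;2 -2 1 0"}}

```text
t: 30.15
tcp_pos: [0.5191, 0.2274, 0.1212]
tool_rot: [0.566, 0.825, 0.003, 0.007]
force: [10.7, -11.9, 3.3]
finger_gap: -0.001
gripper_force: 6.7
```

At the stop: the force climbs while the tool stands still. I back off and verify.

Request:
{"method": "step_arm", "body": {"targets": "-2 3 0 0;-4 6 -10 0;-6 8 -50 0;-15 4 -95 0;-50 -30 -130 0;-50 -40 -130 0;-50 -40 -130 0;-50 -40 -130 0"}}

```text
t: 30.95
tcp_pos: [0.4915, 0.1691, 0.248]
tool_rot: [0.567, 0.824, -0.0, -0.001]
force: [-0.5, 0.6, -0.5]
finger_gap: -0.0
gripper_force: 0.0
```

```bash
python3 asc.py; python3 p2.py -1 .002 .001 .012 0 .1 .2 .3 .4 .5 .6 .7 .8 .9 1.0 1.1 1.2
```

```text
up at top, right at right, +-48mm
=@@@                   .@@*+*****
@@@=                    +@*******
@@@*@:-:                 @*******
@@%#@----.               =*******
@@  :-----:.              *******
@@  -----:--:             +******
@@  ---------::           -******
@@  --------::::.         :******
@@  :--=-----:-:::.       :***+**
@@  :-+++=---:--::::      :***+**
@@  .=@++++------::::.    -***+**
@@. .#@@%++++-----:-:::.  +***+**
@@% .=+@@@%+++=---:-::::. ****+*+
@@@   -++@@@*+++=----:::::****+**
@@@=   .-+#@@%*+++------:-****+*+
@@@@.    .=+%@@%++++------+***+*+
@@@@@      :+*@@@++++=-----***+**
@@@@@%      .-+*+++++++=--:***+*+
@@@@@@%       .=+++++++++---**+**
@@@@@@@@#       .=+++++++++:**+**
@@@@@@@@@@#+.   .*#++++++++-=*+*+
@@@@@@@@@@@@@@@@@@@@+++++++-=*+**
@@@@@@@@@@@@@@@@@@@@@%+++++-**+**
@@@@@@@@@@@@@@@@@@@@@@@%++++**+*+
@@@@@@@@@@@@@@@@@@@@@@@@@==+**+**
@@@@@@@@@@@@@@@@@@@@@@@@@**+**+*+
@@@@@@@@@@@@@@@@@@@@@@@@@*+***+**
=++++++++++++++++++++++++=#======
-++++++++++++++++++++=====#======
-++++++++++++++++++++=====#======
-+++++++++++++++++++======*======
-+++++++++++
[... 351 characters left out ...]
 28.7 141.9] minN 0.014
0.7 [ 59.8  31.9 139.6] minN 0.014
0.8 [ 56.3  34.5 137.7] minN 0.014
0.9 [ 52.8  36.5 136.4] minN 0.014
1.0 [ 49.2  37.8 135.4] minN 0.014
1.1 [ 47.1  38.7 134.8] minN 0.014
1.2 [ 46.4  39.4 134.3] minN 0.014Traceback (most recent call last):
  File "p2.py", line 7, in <module>
    t=float(sys.argv[5]);P=tcpat(dial(t),sgn,x1+(x0-x1)*t/1.2,n,.01);print("approach",totool(P,st))
                           ~~~~~^^^^^^^^^^^^^^^^^^^^^^^^^^^^^^^^^^^^
  File "plan.py", line 15, in tcpat
    y=brentq(lambda y:gap(w(y),f,sgn)-g0,.0,.06); return w(y)
    r = _zeros._brentq(f, a, b, xtol, rtol, maxiter, args, full_output, disp)
ValueError: f(a) and f(b) must have different signs
```

The bar lies about 60° left of up, so the dial is at its anticlockwise stop. Now the clockwise return, pushed from the bar's left side with the tips higher.

```bash
sed -i 's/^t=float.*//' p2.py; python3 p2.py -1 .018 .009 .016 0 .1 .2 .3 .4 .5 .6 .7 .8 .9 1.0 1.1 1.2
```

```text
31.0 [0.4919 0.1692 0.2477] [ 0.2127 -0.692  -0.4256]
0.0 [ 65.2   1.3 141.6] minN 0.030
0.1 [ 67.1   4.9 139.1] minN 0.030
0.2 [ 68.2   8.7 136.4] minN 0.030
0.3 [ 68.5  12.7 133.6] minN 0.030
0.4 [ 68.   16.7 130.7] minN 0.030
0.5 [ 65.9  21.  127.7] minN 0.030
0.6 [ 62.8  25.  124.9] minN 0.030
0.7 [ 59.7  28.3 122.6] minN 0.030
0.8 [ 56.5  30.9 120.7] minN 0.030
0.9 [ 52.9  33.  119.2] minN 0.030
1.0 [ 49.3  34.6 118.1] minN 0.030
1.1 [ 46.8  35.8 117.3] minN 0.030
1.2 [ 45.2  36.7 116.6] minN 0.030
```

Request:
{"method": "step_arm", "body": {"targets": "40 -8 0 0;74 -14 20 0;74 -14 65 0;74 -14 110 0;74 -14 140 0;74 -14 143 0;74 -14 143 0"}}

```text
t: 31.7
tcp_pos: [0.4527, 0.233, 0.1046]
tool_rot: [0.567, 0.824, -0.001, -0.001]
force: [0.2, 0.3, 0.2]
finger_gap: -0.001
gripper_force: 0.0
```

Request:
{"method": "step_arm", "body": {"targets": "-2 4 0 0;-5 8 -1 0;-7 13 -2 0"}}

```text
t: 32.0
tcp_pos: [0.469, 0.2307, 0.1094]
tool_rot: [0.567, 0.824, 0.001, 0.0]
force: [-5.0, 1.8, -0.3]
finger_gap: -0.001
gripper_force: 3.3
```

Request:
{"method": "step_arm", "body": {"targets": "0 2 -1 0;1 4 -2 0;1 4 -2 0"}}

```text
t: 32.3
tcp_pos: [0.4688, 0.2319, 0.1097]
tool_rot: [0.567, 0.824, -0.003, -0.002]
force: [-4.6, -3.2, 0.6]
finger_gap: 0.001
gripper_force: 2.3
```

Request:
{"method": "step_arm", "body": {"targets": "0 2 -1 0;0 4 -3 0"}}

```text
t: 32.5
tcp_pos: [0.4693, 0.2326, 0.1115]
tool_rot: [0.567, 0.824, -0.005, -0.004]
force: [-8.6, -3.1, -5.4]
finger_gap: 0.005
gripper_force: 4.2
```

Request:
{"method": "step_arm", "body": {"targets": "0 2 -1 0;0 4 -3 0"}}

```text
t: 32.7
tcp_pos: [0.4728, 0.234, 0.1143]
tool_rot: [0.567, 0.824, -0.005, -0.004]
force: [-6.8, -2.8, -0.3]
finger_gap: 0.001
gripper_force: 2.6
```

Request:
{"method": "step_arm", "body": {"targets": "0 2 -1 0;0 4 -3 0"}}

```text
t: 32.9
tcp_pos: [0.4829, 0.2374, 0.1193]
tool_rot: [0.567, 0.824, 0.0, 0.0]
force: [-3.4, 0.2, -1.9]
finger_gap: 0.004
gripper_force: 1.8
```

Request:
{"method": "step_arm", "body": {"targets": "-1 2 -1 0;-2 4 -3 0"}}

```text
t: 33.1
tcp_pos: [0.4836, 0.2369, 0.121]
tool_rot: [0.567, 0.824, -0.002, -0.003]
force: [-7.1, 1.6, -6.6]
finger_gap: 0.001
gripper_force: 4.1
```

Request:
{"method": "step_arm", "body": {"targets": "-1 2 -1 0;-2 4 -3 0"}}

```text
t: 33.3
tcp_pos: [0.4873, 0.2361, 0.1235]
tool_rot: [0.567, 0.824, -0.003, -0.003]
force: [-5.1, -0.3, -1.4]
finger_gap: -0.002
gripper_force: 2.0
```

Request:
{"method": "step_arm", "body": {"targets": "-2 1 -1 0;-3 3 -2 0"}}

```text
t: 33.5
tcp_pos: [0.4933, 0.2347, 0.1265]
tool_rot: [0.567, 0.824, -0.001, -0.002]
force: [-6.3, 1.8, -3.9]
finger_gap: -0.004
gripper_force: 3.4
```

Request:
{"method": "step_arm", "body": {"targets": "-2 1 -1 0;-4 3 -2 0"}}

```text
t: 33.7
tcp_pos: [0.4971, 0.2324, 0.1281]
tool_rot: [0.567, 0.824, -0.001, -0.002]
force: [-2.1, 1.7, -1.6]
finger_gap: -0.001
gripper_force: 1.8
```

```bash
cat > th.py <<'E'
from plan import *
import sys
def theta(P,sgn):
    T=np.arange(-.2,1.6,.01); G=[gap(np.array(P),dial(t),sgn) for t in T]
    ok=[t for t,x in zip(T,G) if x>=0]; return max(ok) if sgn>0 else min(ok)
for P in((.469,.2307,.1094),(.4693,.2326,.1115),(.4728,.234,.1143),(.4829,.2374,.1193),(.4836,.2369,.121),(.4873,.2361,.1235),(.4933,.2347,.1265),(.4971,.2324,.1281)):
    try: print(P,round(theta(P,-1),2))
    except Exception as e: print(P,e)
E
python3 th.py
```

```text
(0.469, 0.2307, 0.1094) -0.01
(0.4693, 0.2326, 0.1115) 0.0
(0.4728, 0.234, 0.1143) 0.14
(0.4829, 0.2374, 0.1193) 0.44
(0.4836, 0.2369, 0.121) 0.46
(0.4873, 0.2361, 0.1235) 0.57
(0.4933, 0.2347, 0.1265) 0.69
(0.4971, 0.2324, 0.1281) 0.79
```

Request:
{"method": "step_arm", "body": {"targets": "-2 2 -1 0;-4 4 -3 0"}}

```text
t: 33.9
tcp_pos: [0.5064, 0.2302, 0.1326]
tool_rot: [0.567, 0.824, 0.001, 0.001]
force: [-3.6, 5.3, -3.2]
finger_gap: 0.001
gripper_force: 2.7
```

Request:
{"method": "step_arm", "body": {"targets": "-2 1 0 0;-4 2 -1 0"}}

```text
t: 34.1
tcp_pos: [0.5076, 0.2285, 0.1332]
tool_rot: [0.567, 0.823, 0.001, -0.002]
force: [-3.0, 7.5, -3.9]
finger_gap: 0.003
gripper_force: 3.4
```

Request:
{"method": "step_arm", "body": {"targets": "-1 1 0 0;-3 1 -1 0"}}

```text
t: 34.3
tcp_pos: [0.5102, 0.225, 0.1341]
tool_rot: [0.567, 0.824, 0.001, -0.0]
force: [-1.2, 4.2, -1.5]
finger_gap: -0.002
gripper_force: 1.8
```

```bash
cat >> th.py <<'E'
print("now",manip.sense()["tcp_pos"],theta(manip.sense()["tcp_pos"],-1))
E
python3 th.py|tail -1
```

```text
now [0.5102 0.225  0.1341] 1.1800000000000013
```

Request:
{"method": "step_arm", "body": {"targets": "-1 0 0 0;-1 0 0 0"}}

```text
t: 34.5
tcp_pos: [0.5122, 0.2229, 0.1347]
tool_rot: [0.567, 0.824, 0.001, 0.001]
force: [-0.6, -0.0, 0.1]
finger_gap: -0.003
gripper_force: 0.3
```

Request:
{"method": "step_arm", "body": {"targets": "4 -1 0 0;10 -4 -15 0;10 -4 -60 0;-10 -20 -105 0;-55 -50 -120 0;-75 -75 -120 0;-75 -75 -120 0;-75 -75 -120 0"}}

```text
t: 35.3
tcp_pos: [0.4679, 0.1258, 0.2547]
tool_rot: [0.568, 0.823, 0.001, 0.001]
force: [0.4, 1.2, 0.5]
finger_gap: -0.003
gripper_force: 0.0
```

```bash
python3 asc.py; python3 - <<'E'
from plan import *
T=cal("top"); im=manip.snapshot("top"); save("t9",im)
for q in("tin_a_mid","moka","flask","mug","jar_a"):
  print(q,[(np.round(d["position"],1).tolist(),round(d["p"],2)) for d in manip.mark_of("top",q)])
print(proj(T,(.6228,-.036,.116)),proj(T,(.4587,-.036,.116)),manip.sense()["t"])
E
```

```text
up at top, right at right, +-48mm
@:=@@@@#.      ----.    @@@@@%@@@
=::@@@+.       -----     @@@@ -@@
@-+@@%         :----     .@@@@@@@
@@@@@         .:==--.     #@@@@@@
@@@@#         .-+#@+-      @@@@@@
@@@@          :-+@@+-      -@@@@@
@@@@          :=+@@+:      .@@@@@
@@@+          :++@@+        @@@@@
@@@-          :++@%=        @@@@@
@@@           :++@*=        #@@@@
@@@          .:+#@+=        #@@@@
@@@:         :-+%@+-        *@@@@
@@@=         :=+@@+:        %@@@@
@@@%         :=+@@+.        @@@@@
@@@@         :++@%+        .@@@@@
@@@@=        :++@#=        *@@@@@
@@@@@        :++*==       .@@@@@@
@@@@@*      .-++++=       #@@@@@@
@@@@@@:     :=++++-      *@@@@@@@
@@@@@@@.    :=++++:     +@@@@@@@@
@@@@@@@@=   :+++++     *@@@@@@@@@
@@@@@@@@@#. :++++=   :@@@@@@@@@@@
@@@@@@@@@@@%:++++= =@@@@@@@@@@@@@
@@@@@@@@@@@@:++++=+*@@@@@@@@@@@@@
@@@@@@@@@@@@-++++-+#@@@@@@@@@@@@@
@@@@@@@@@@@@=++++-*@@@@@@@@@@@@@@
@@@@@@@@@@@@+++++#@@@@@@@@@@@@@@@
@@@@@@@@@@@@++++=@@@@@@@@@@@@@@@@
@@@@@@@@@@@@#+===@@@@@@@@@@@@@@@@
@@%%%%%%%%%%%%%%@@@@@@@@@@@%%@@@@
##++++++++++++++++++++++====-####
##=+++++++++++++++++++======-####
##=++++++++++++++++++++=+===-####
[308.7125 114.2672]
tin_a_mid [([255.7, 156.4], 0.93), ([341.9, 195.9], 0.84), ([279.8, 252.2], 0.74)]
moka [([226.8, 128.3], 0.98), ([170.7, 194.0], 0.65)]
flask [([281.6, 127.1], 0.89)]
mug [([374.8, 158.1], 0.8), ([227.6, 127.9], 0.52)]
jar_a [([361.8, 218.4], 0.8), ([365.5, 194.0], 0.79), ([222.5, 128.5], 0.4), ([278.9, 126.5], 0.32)]
[256.6884 155.3769] [255.4243 209.9043] 35.65
```

The pointer is about 8° right of up, so it lies in the fourth click (1.2 rad). The other things have not moved, and the robot is clear.

```bash
python3 -c "
from station import manip
print(manip.sign_off())"
```

```text
the job is handed in; nothing more can be done
None
```

I handed the job in at about 36 s of the 72 s: the heavier tin (5.3 N on lifting) stands on the cork mat, the lighter (1.7 N) on the white tile, and the dial went to its anticlockwise stop on the fourth try, then back to the fourth click; the verdict was not shown.

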